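# Flip a hot LED module onto the cooling pad

### The job

The LED module on the preheater is hot: work the spatula's blade well in under it, with the end stop backing it, lift it off, and with a brisk turn of the wrist flip it over so that it lies copper side up, flat in the middle of the cooling pad; then lay the spatula back on its rest as you found it. Go gently: do not lean on the heater's glass or ram the stop, never drop the module or touch it with the gripper, and leave everything else where it is.

Things in the scene. Friction and masses are not known exactly. Their poses are not given: they have to be found in the camera images.
- preheater: Preheater, fixed: grey box 180 (x) by 250 (y) mm, level black glass plate on top, face 55 mm above the bench, clear but for a steel end stop: a straight bar across the plate (parallel to x), 12 mm thick, 10 mm high. It is clamped anywhere so that its -y face is at y = +35 to +90 mm; find it by sight or feel. Origin: centre of the underside, on the bench.
- module_center (a point): Loose LED module, 160 g, hot: white board 84 (x) by 96 (y) by 3 mm with yellow LEDs, bonded on a smaller copper spreader 58 by 70 by 3 mm, centred; the board overhangs it by 13 mm all round, leaving a 3 mm gap below. Point: its middle, 3 mm above the copper underside; z out of the LED face. It starts copper down on the plate, y to the stop within 0.12 rad, 3 to 85 mm short of it.
- cooler: Cooling block, fixed: finned aluminium 206 by 206 mm with a grippy teal pad 200 by 200 mm on top, pad face 34 mm above the bench. Origin: centre of the underside, on the bench.
- rest: Spatula rest, fixed: steel tray 84 (x) by 265 (y) mm, floor 3 mm thick; an upright at y = -160 mm has an open-topped notch 31 mm wide, 12 mm deep, its bottom 58 mm above the bench. Origin on the bench, below the blade root of the spatula in its place: blade flat on the tray, tail of the handle in the notch, x, y and z axes as the spatula's.
- spatula: Loose steel spatula, 200 g, centre of mass at y = -54 mm. Origin: rear edge (root) of the blade, on its underside; y to the tip, z up out of the blade. Blade flat, 60 (x) by 70 (y) by 2 mm, square tip at y = +70. A steep neck rises back from the root to the orange eight-sided handle: 26 mm over flats (facing x, z and 45 degrees between), axis along y at z = 68, from y = -42 to -170 mm.
- spatula_grip (a point): Point on the handle's centre line, a good place to grip, at (0, -85, 68) mm in the spatula's frame; axes as the spatula's.
Mind the look-alikes: they are no part of the job. There is more than one size of the part that bears module_center; the job needs the smallest.

How it is judged:
By the outcome, as a careful person would: the job done as asked, in the order asked, and still so for the second after the job is handed in, with the robot touching nothing.
It also fails if it takes over 72 s, if anything falls off the work surface, if the arm or the gripper's body presses on something with over 40 N, if the wrist force passes 120 N, or if a joint passes its speed limit or range.

### The arm

A 7-joint arm with a two-finger parallel gripper is mounted at the origin on the work surface. World frame = base frame: x ahead of the robot, y to its left, z up, the work surface at z = 0. Lengths are in m, angles in rad, forces in N, time in s.
With the tool pointing down it reaches from about 0.4 to 0.9 m from the base axis. Payload 5.6 kg.
Tool frame: the origin (TCP) lies midway between the tips of the shut fingers; the grasp point (between the pads) lies 19 mm behind it (bot.pinch_z is the distance from the TCP to the grasp point, in m); z points along the fingers, y is the direction in which the jaws open and shut (so a half turn about z gives the same grasp; the last joint's range is limited). The gripper opens to 92 mm and grips with 3 to 60 N. Pads are 20 mm wide; open, the fingers measure 128 mm over their backs; the gripper's body (75 mm by 189 mm) begins 69 mm behind the grasp point.
Start: joints at [1.064, 0.468, -0.012, 1.603, 0.006, 1.071, -0.056], TCP at [0.291, -0.581, 0.215] pointing down, gripper open.
Joint ranges: [-2.53, 2.53], [-0.31, 2.02], [-1.57, 1.55], [0.28, 2.44], [-1.29, 4.43], [0.15, 1.84], [-2.92, 2.92]. Speed limits (rad/s): [2.57, 2.57, 3.14, 3.14, 3.14, 3.14, 3.14].

### API

Orientations are given as a rotation vector (axis times angle).
In Python, from plant import bot gives the robot as it stands.
- The arm moves only by the shell command python3 -m pendant 'ROWS'. ROWS is JSON, a list that holds one entry, the list of rows, each a list of 7 numbers: the turn, a rotation vector about the tool's x, y, z in degrees, then the shift along the tool's x, y, z in m, then the opening, from -1 (shut) to 1 (fully open). In form: [[[rx, ry, rz, tx, ty, tz, gripper], ...]]. A call has 1 to 10 rows; each row shifts and turns the commanded pose from where the row before left it, along the tool's axes as they then stand; what a row does not reach is not made up. A row lasts 1/12 s, in which the tool goes at most 41.7 mm and 7.16 degrees, less where a joint would pass 70% of its speed; a pose out of reach is approached as far as the arm can. A call is refused whole if a number of a shift passes 0.0417 or a number of a turn 7.16, either way. A call with a gripper value outside its range is refused whole. The fingers move at their own pace and stop on an object; the grip force is fixed at half the most. Time passes only in rows, so rows that do not move let the fingers close. It gives the time, the measured TCP pose, the force and the opening at its end, in the units of the state.
- bot.get_obs(): the state, without advancing time (a new reading comes with each control period).
- bot.get_image(name): name is "scene" or "top"; returns a dict with "img" (400x640x3 uint8, blue, green, red), "range_z" (400x640 float32, m along the optical axis (not along the pixel's ray), 0 where there is no reading), "intrinsics" (3x3 intrinsics, pixels), "R" (3x3) and "t" (3): a world point X has camera coordinates R X + t. Camera axes: x right, y down, z forward; pixel columns grow to the right and rows downward; lengths in m; the calibration is good to about 2 mm. A picture is of the moment at which its call begins.
- bot.sign_off(): hands the job in, once; it reports no verdict.
Trained networks look in a picture, given as the dict that the camera call returned (one of the last four; its "shot" number tells which), for a name from the list of things; names that differ only in an ending like _2 or _b are one class to them, and where a whole thing is asked for, a point or a joint stands for the part that bears it (a point fixed in the world has none). Each returns a list of dicts, best first, with "p" (0 to 1); they miss things now and then, are a little off and sometimes report something else, mostly with a low value. They report only what shows in the picture. A call takes as long as a camera call. They do not tell look-alikes from the thing itself.
- bot.find_in(picture, query): "centre" ([column, row] in pixels, amid what is visible of it).
- bot.cut_out(picture, query): "mask" (400x640 bool, what is visible of it) and "centre" ([column, row] in pixels, amid what is visible of it).
The state is a dict: "t": time; "q": joint angles; "joint_vel": joint speeds; "joint_torque": joint torques, N m; "tool_pos": TCP position; "ee_rot": TCP orientation; "ft_force": force on the tool from outside, world axes, zero at the start; "moment": the same for the moment, N m; "width": opening from 0.0 (shut) to 1.0 (fully open).
Only numpy, scipy, OpenCV 4.12 (cv2) and the standard library are available. Lean on these libraries where they do the work, as an engineer would, in place of code of your own. Each camera call takes 0.05 s, during which the arm holds its last target.

## Working session

There is one attempt and no reset: what is moved stays moved. The work goes in short steps, Python scripts to look and compute and a shell command to move; the robot and the scene stay as the last step left them, time stands still between calls to the robot, and variables do not carry over. Pictures are saved under pics/ and viewed, and the job is handed in when it is done.

```bash
mkdir -p pics; ls; python3 - <<'E'
from plant import bot
import cv2,numpy as np
print(bot.get_obs(), bot.pinch_z)
for n in ["scene","top"]:
    p=bot.get_image(n); cv2.imwrite(f"pics/{n}0.png",p["img"]); print(n,p["intrinsics"],p["R"],p["t"],p["shot"])
    np.savez(f"pics/{n}0.npz",**{k:p[k] for k in ["img","range_z","intrinsics","R","t"]})
    for q in ["preheater","module_center","cooler","rest","spatula","spatula_grip"]:
        print(q,[(np.round(d["centre"]),round(d["p"],2)) for d in bot.find_in(p,q)])
E
```

```text
pics
{'t': 0.0, 'q': array([ 1.06400134,  0.4683731 , -0.0115677 ,  1.6036238 ,  0.00599732,
        1.07140664, -0.05628238]), 'joint_vel': array([-2.05177612e-03,  8.93957146e-04, -1.11599885e-05, -5.72875887e-04,
        7.44778675e-04, -2.02026797e-03, -8.38667697e-04]), 'joint_torque': array([ 5.73818052e-04, -5.20578790e+01, -1.27284229e-02, -2.43755382e+01,
       -5.66536956e-02,  1.73398195e-02,  2.02400520e-04]), 'tool_pos': array([ 0.29042939, -0.58084995,  0.21364291]), 'ee_rot': array([-3.05587988e+00, -7.21505702e-01,  8.49437065e-04]), 'ft_force': array([ 0.40516097, -0.12356936, -0.2570269 ]), 'moment': array([-0.02048057, -0.03792143,  0.01591533]), 'width': 0.9977036342174868} 0.0187
scene [[376.52093171   0.         318.63427141]
 [  0.         376.52093171 200.95734572]
 [  0.           0.           1.        ]] [[ 0.89669885  0.44246538  0.01247238]
 [ 0.26214868 -0.5081437  -0.82040725]
 [-0.35666404  0.73892785 -0.57164359]] [-0.44339531 -0.01073283  1.24540792] 1
preheater [(array([372., 196.]), 0.81)]
module_center [(array([370., 184.]), 0.95), (array([312., 176.]), 0.75), (array([335., 153.]), 0.71)]
cooler [(array([334., 254.]), 0.71), (array([372., 194.]), 0.26)]
rest [(array([244., 368.]), 0.95)]
spatula [(array([239., 337.]), 0.86)]
spatula_grip [(array([238., 341.]), 0.78)]
top [[451.44106202   0.         323.54096073]
 [  0.         451.44106202 199.65162286]
 [  0.           0.           1.        ]] [[ 0.02223988 -0.99953743  0.02074383]
 [-0.99417102 -0.02430043 -0.10504031]
 [ 0.10549581 -0.01828683 -0.99425159]] [0.04262355 0.45822497 1.24763401] 2
preheater [(array([231., 165.]), 0.6)]
module_center [(array([149., 248.]), 0.75), (array([232., 247.]), 0.71), (array([247., 160.]), 0.68)]
cooler [(array([351., 169.]), 0.79)]
rest [(array([478., 187.]), 0.66)]
spatula [(array([470., 184.]), 0.97)]
spatula_grip [(array([469., 183.]), 0.67)]
```

View pics/scene0.png

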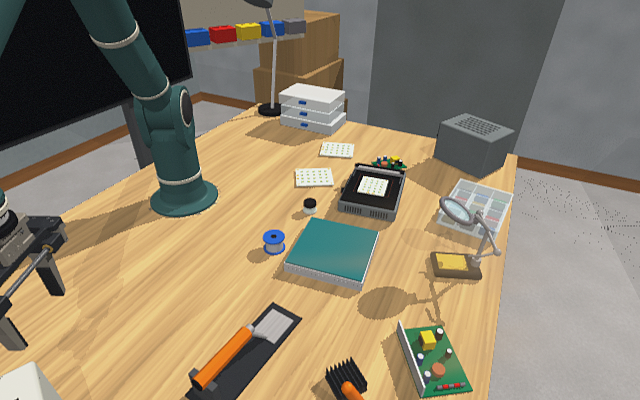

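View pics/top0.png

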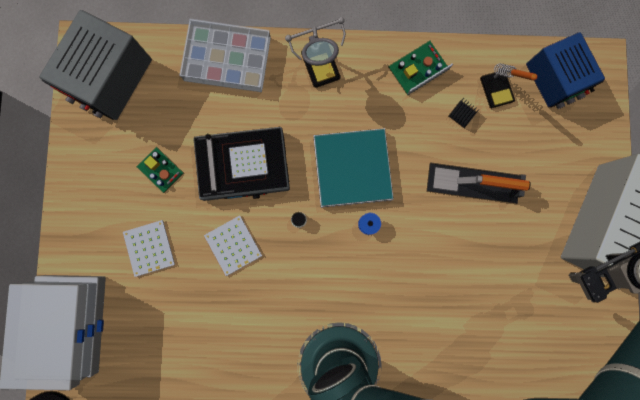

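The top picture shows the preheater at (241,163) with its end stop at about column 211. One module lies on it at (248,160), and look-alike modules lie on the bench at (149,248) and (232,247). The cooler is at (352,168) and the spatula on its rest at (478,182). The job's module should be the one on the preheater. I'll measure the sizes and confirm with a crop.

```bash
cat > h.py <<'E'
import numpy as np,cv2
from scipy.spatial.transform import Rotation as Ro
def cloud(p):
    z=p["range_z"];K=p["intrinsics"];v,u=np.mgrid[0:400,0:640]
    c=np.stack([(u-K[0,2])/K[0,0]*z,(v-K[1,2])/K[1,1]*z,z],-1)
    w=(c-p["t"])@p["R"]; w[z==0]=np.nan
    return w
def atz(p,u,v,h):
    K=p["intrinsics"];d=np.linalg.inv(K)@np.array([u,v,1.]);d=p["R"].T@d;o=-p["R"].T@p["t"]
    return o+d*(h-o[2])/d[2]
def proj(p,X):
    c=p["R"]@np.asarray(X,float)+p["t"];q=p["intrinsics"]@c;return q[:2]/q[2]
def rect(P):
    r=cv2.minAreaRect((np.asarray(P)[:,:2]*1000).astype(np.float32));return r
E
python3 - <<'E'
from plant import bot
from h import *
p=bot.get_image("top");s=bot.get_image("scene")
for n,q in (("top",p),("scene",s)):
  W=cloud(q)
  for k in ["module_center","cooler","rest","spatula","preheater"]:
    for d in bot.cut_out(q,k):
        m=d["mask"]; P=W[m];P=P[~np.isnan(P[:,0])]
        zm=np.median(P[:,2]); A=P[abs(P[:,2]-zm)<0.006]
        r=rect(A); print(n,k,round(d["p"],2),np.round(d["centre"]),"zmed",round(zm,4),"rect",np.round(r[0],1),np.round(r[1],1),round(r[2],2), m.sum())
im=p["img"]; c=im[115:215,180:410]; cv2.imwrite("pics/crop1.png",cv2.resize(c,None,fx=3.4,fy=3.4,interpolation=cv2.INTER_CUBIC))
c=im[150:290,110:290]; cv2.imwrite("pics/crop2.png",cv2.resize(c,None,fx=4,fy=4,interpolation=cv2.INTER_CUBIC))
c=im[145:225,410:560]; cv2.imwrite("pics/crop3.png",cv2.resize(c,None,fx=5,fy=5,interpolation=cv2.INTER_CUBIC))
E
```

```text
top module_center 0.69 [150. 250.] zmed 0.0089 rect [311.5 540.8] [130.9 118. ] 17.81 1943
top module_center 0.65 [246. 161.] zmed 0.0616 rect [555.7 264.4] [86.4 98.5] 8.79 1093
top module_center 0.61 [232. 245.] zmed 0.0087 rect [324.3 306.2] [130.7 115.7] 30.58 1908
top cooler 0.59 [353. 166.] zmed 0.0344 rect [551.9 -26.9] [206.1 205.5] 7.03 5180
top rest 0.67 [477. 186.] zmed 0.004 rect [ 520.  -378.6] [264.6  86.2] 83.44 1659
top rest 0.32 [234. 167.] zmed 0.0552 rect [551.3 285.6] [179.7 246.6] 8.02 4817
top spatula 0.76 [471. 183.] zmed 0.0412 rect [ 521.  -354.5] [14.5 13.3] 31.58 1101
top preheater 0.75 [233. 167.] zmed 0.0552 rect [551.1 286.2] [179.  247.5] 7.62 4835
scene module_center 0.95 [311. 176.] zmed 0.0107 rect [324.5 307.1] [129.4 122.2] 29.14 633
scene module_center 0.62 [335. 152.] zmed 0.0105 rect [309.7 542. ] [130.3 123.5] 19.99 441
scene module_center 0.61 [370. 184.] zmed 0.063 rect [553.6 270.1] [ 86.3 107.6] 9.05 443
scene cooler 0.55 [333. 255.] zmed 0.0355 rect [551.2 -27.5] [206.4 206.5] 7.31 4765
scene rest 0.92 [241. 369.] zmed 0.0051 rect [ 516.9 -377.1] [266.4  91.6] 83.14 3038
scene spatula 0.92 [240. 341.] zmed 0.0743 rect [ 514.5 -433.6] [143.8  35.4] 81.17 2130
scene preheater 0.96 [372. 196.] zmed 0.0561 rect [553.6 287. ] [173.9 246.3] 8.82 2520
```

View pics/crop1.png

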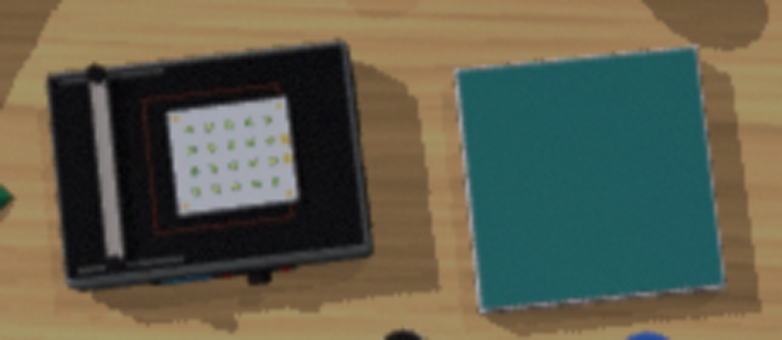

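View pics/crop2.png

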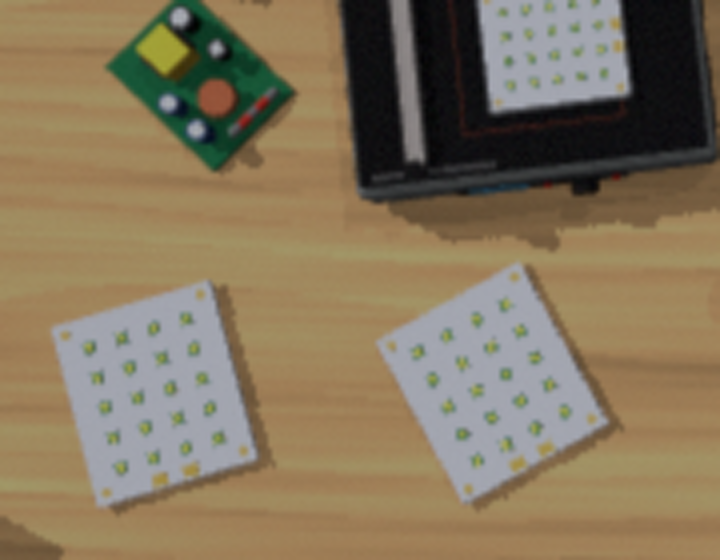

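View pics/crop3.png

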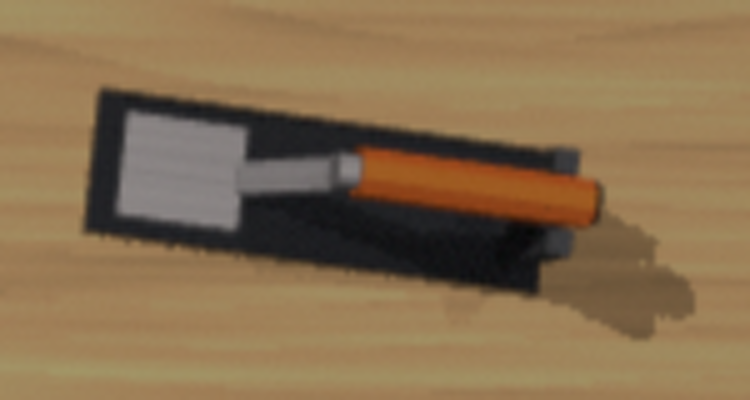

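The module on the preheater at (246,161) measures 86x98 mm with its face at 61 mm, so it is the small one. The two on the bench are about 118x131 mm. Next I'll refine the poses.

```bash
cat > meas.py <<'E'
from h import *
def load(n): return dict(np.load(f"pics/{n}.npz"))
def rectfit(p,mask,h,rel=None):
    m=cv2.morphologyEx(mask.astype(np.uint8),cv2.MORPH_CLOSE,np.ones((3,3)))
    cs,_=cv2.findContours(m,cv2.RETR_EXTERNAL,cv2.CHAIN_APPROX_NONE)
    c=max(cs,key=cv2.contourArea)
    f=np.zeros((400,640),np.uint8);cv2.drawContours(f,[c],-1,1,-1)
    v,u=np.nonzero(f)
    P=np.array([atz(p,a,b,h)[:2] for a,b in zip(u,v)])*1000
    c0=P.mean(0);C=np.cov((P-c0).T);w,V=np.linalg.eigh(C)
    L=np.sqrt(12*w); ang=np.degrees(np.arctan2(V[1],V[0]))%180
    return np.round(c0,1),np.round(L,1),np.round(ang,2)
E
python3 - <<'E'
from meas import *
for n in ["top0","scene0"]:
    p=load(n);W=cloud(p);hsv=cv2.cvtColor(p["img"],cv2.COLOR_BGR2HSV)
    near=lambda c,r:np.hypot(W[...,0]-c[0],W[...,1]-c[1])<r
    plate=(abs(W[...,2]-.058)<.008)&near((.552,.286),.2)
    mod=plate&near((.555,.265),.075)&(hsv[...,2]>110)
    print(n,"mod",rectfit(p,mod,.061))
    print(" pre",rectfit(p,plate,.055))
    # stop
    d=np.array([-np.sin(np.radians(8)),np.cos(np.radians(8))]);e=np.array([d[1],-d[0]])
    loc=np.stack([(W[...,:2]-[.5515,.286])@e,(W[...,:2]-[.5515,.286])@d],-1)
    st=(loc[...,1]>.03)&(loc[...,1]<.118)&(abs(loc[...,0])<.075)&(W[...,2]>.0595)&(W[...,2]<.075)
    print(" stop",st.sum(),np.nanmedian(W[...,2][st]),np.nanpercentile(loc[...,1][st],[5,50,95]),rectfit(p,st,.065))
    teal=(hsv[...,0]>80)&(hsv[...,0]<100)&(hsv[...,1]>120)&near((.552,-.027),.17)
    print(" pad",rectfit(p,teal,.034))
    tray=near((.52,-.378),.2)&(hsv[...,2]<70)
    org=(hsv[...,0]<15)&(hsv[...,1]>180)&near((.51,-.43),.12)&(W[...,2]>.05)
    P=W[org];print(" handle",org.sum(),np.round(np.nanmean(P,0),4),"zmax",np.nanpercentile(P[:,2],[50,90,98]));
    v,u=np.nonzero(org);h=.0775
    print(rectfit(p,org,.075))
    bl=near((.525,-.30),.06)&(hsv[...,1]<60)&(hsv[...,2]>90)&(W[...,2]<.015)
    print(" blade",bl.sum(),rectfit(p,bl,.005))
E
```

```text
top0 mod (array([556.5, 264.3]), array([84.1, 95.2]), array([ 9.24, 99.24]))
 pre (array([552.4, 286.1]), array([169.2, 241.7]), array([ 7.76, 97.76]))
 stop 347 0.064199191398916 [0.04762683 0.07759099 0.10371129] (array([540.4, 362.8]), array([ 19.8, 151.2]), array([98.59,  8.59]))
 pad (array([550.6, -27.4]), array([195.8, 196.2]), array([ 14.48, 104.48]))
 handle 467 [ 0.5108 -0.4388  0.0811] zmax [0.08196056 0.08564736 0.08854717]
(array([ 511.7, -441.4]), array([ 27.8, 128.4]), array([173.83,  83.83]))
 blade 510 (array([ 528.5, -300.1]), array([59.2, 72.8]), array([172.4,  82.4]))
scene0 mod (array([556.5, 264. ]), array([ 85.8, 104. ]), array([ 9.97, 99.97]))
 pre (array([556.5, 274.9]), array([168.4, 248.7]), array([ 9.65, 99.65]))
 stop 170 0.0658486279401938 [0.07003073 0.07653924 0.08671006] (array([542.5, 363.2]), array([ 28.6, 152.6]), array([97.55,  7.55]))
 pad (array([523. , -12.6]), array([131.3, 193. ]), array([146.23,  56.23]))
 handle 832 [ 0.519  -0.4439  0.0804] zmax [0.08168094 0.08601164 0.08713025]
(array([ 514.3, -440.5]), array([ 30.2, 129.2]), array([174.22,  84.22]))
 blade 748 (array([ 529.4, -297.4]), array([62.3, 70.5]), array([ 2.53, 92.53]))
```

```bash
cat > plan.py <<'E'
from h import *
from scipy.linalg import logm
Sp=lambda yaw,pitch=0,roll=0: Ro.from_euler('ZXY',[yaw,pitch,roll],degrees=True)  # spatula: yaw, nose-up pitch about x, roll about y(+ = +x side down)
def tool_in_spat(phi,rho,flip=False):
    # tool z down, tool y along +Sx (or -Sx)
    T0=Ro.from_matrix(np.array([[0,1,0],[1,0,0],[0,0,-1.]]))  # cols: x=Sy,y=Sx,z=-Sz
    if flip: T0=T0*Ro.from_euler('z',180,degrees=True)
    # pitch about Sx so that fingers point forward(+y): body leans back
    return Ro.from_euler('y',rho,degrees=True)*Ro.from_euler('x',(90-phi),degrees=True)*T0
def tcp(Spos,S,T,gy):
    R=S*T; g=np.asarray(Spos)+S.apply([0,gy,.068])
    return g+R.apply([0,0,.0187]),R
def cur():
    from plant import bot
    o=bot.get_obs(); return np.array(o["tool_pos"]),Ro.from_rotvec(o["ee_rot"]),o
def steps(p0,R0,p1,R1,n=None):
    dr=np.degrees((R0.inv()*R1).as_rotvec()); dp=np.asarray(p1)-p0
    k=max(np.abs(dr).max()/7.1,np.linalg.norm(dr)/7.16,np.linalg.norm(dp)/.041); k=n or int(np.ceil(k-1e-6)) or 1
    rv=np.radians(dr)/k; out=[];p=p0.copy();R=R0
    for i in range(k):
        R=R0*Ro.from_rotvec(rv*i); t=R.inv().apply(dp/k)
        out.append([*np.round(np.degrees(rv),2),*np.round(t,4)])
    return k,out
def show(p1,R1,p0=None,R0=None,n=None):
    if p0 is None: p0,R0,_=cur()
    k,o=steps(p0,R0,p1,R1,n); print(k,"rows; dpos",np.round(np.asarray(p1)-p0,4),"total turn tool",np.round(np.degrees((R0.inv()*R1).as_rotvec()),2))
    for r in o: print([float(x) for x in r])
E
python3 - <<'E'
from plan import *
p,R,o=cur(); print(R.as_matrix().round(3))
Spos=[.5247,-.3343,.003];S=Sp(-6.6)
for fl in (0,1):
  for rho in (-45,45):
    T=tool_in_spat(65,rho,fl);P,Q=tcp(Spos,S,T,-.075)
    print(fl,rho,P.round(3),Q.as_matrix().round(2).tolist(),np.degrees((R.inv()*Q).magnitude()).round(0))
E
```

```text
[[ 0.894  0.447 -0.   ]
 [ 0.447 -0.894 -0.   ]
 [-0.    -0.    -1.   ]]
0 -45 [ 0.529 -0.402  0.059] [[-0.19, 0.7, 0.69], [0.93, -0.08, 0.35], [0.3, 0.71, -0.64]] 82.0
0 45 [ 0.505 -0.4    0.059] [[0.4, 0.7, -0.59], [0.87, -0.08, 0.49], [0.3, -0.71, -0.64]] 67.0
1 -45 [ 0.529 -0.402  0.059] [[0.19, -0.7, 0.69], [-0.93, 0.08, 0.35], [-0.3, -0.71, -0.64]] 120.0
1 45 [ 0.505 -0.4    0.059] [[-0.4, -0.7, -0.59], [-0.87, 0.08, 0.49], [-0.3, 0.71, -0.64]] 138.0
```

```bash
python3 -m pendant '[[[0,0,-6,0.02,0.01,0,1],[0,0,-6,0.03,0.01,0,1],[0,0,-6,0.03,0.0,0,1],[0,0,-6,0.03,0.0,0,1],[0,0,-6,0.03,0.0,0,1],[0,0,0,0,0,0,1]]]'; python3 -c "
from plan import *
o=cur()[2];print(o['q'].round(4).tolist(),o['tool_pos'].round(4),o['ee_rot'].round(4),o['t'])"
```

```text
t: 1.8
tool_pos: [0.4139, -0.5043, 0.2147]
ee_rot: [-2.755, -1.507, -0.007]
ft_force: [0.7, 0.5, 0.4]
width: 0.999
[0.9514, 0.4811, -0.1617, 1.5873, 0.0789, 1.0803, 0.2007] [ 0.4139 -0.5043  0.2147] [-2.7548 -1.5067 -0.0075] 1.8
```

```bash
cat > kin.py <<'E'
import numpy as np,json,os
from scipy.spatial.transform import Rotation as Ro
D=[([1.06400134,0.4683731,-0.0115677,1.6036238,0.00599732,1.07140664,-0.05628238],[0.29042939,-0.58084995,0.21364291],[-3.05587988,-0.721505702,8.49437065e-04]),
([0.9514,0.4811,-0.1617,1.5873,0.0789,1.0803,0.2007],[.4139,-.5043,.2147],[-2.7548,-1.5067,-.0075])]
E
python3 - <<'E'
from kin import *
import itertools
best=[]
for s in itertools.product([1,-1],repeat=4):
  for s246 in itertools.product([1,-1],repeat=3):
    Cs=[]
    for q,p,r in D:
        a=[s[0]*q[0],s246[0]*q[1],s[1]*q[2],s246[1]*q[3],s[2]*q[4],s246[2]*q[5],s[3]*q[6]]
        R=Ro.from_euler('ZYZYZYZ'[:3],a[:3])*Ro.from_euler('YZY',a[3:6])*Ro.from_euler('z',a[6])
        Cs.append(R.inv()*Ro.from_rotvec(r))
    best.append((np.degrees((Cs[0].inv()*Cs[1]).magnitude()),s,s246,Cs[0].as_matrix().round(2).tolist()))
for b in sorted(best,key=lambda b:b[0])[:6]: print(b)
E
```

```text
(np.float64(0.005320704956237486), (-1, -1, -1, -1), (1, 1, 1), [[-0.0, -1.0, 0.0], [1.0, -0.0, 0.0], [-0.0, 0.0, 1.0]])
(np.float64(0.654864688227183), (-1, -1, -1, -1), (-1, -1, -1), [[0.0, -1.0, 0.0], [1.0, -0.0, -0.0], [0.0, 0.0, 1.0]])
(np.float64(1.6360676014635713), (-1, -1, 1, 1), (-1, 1, -1), [[-0.0, 1.0, 0.06], [1.0, 0.0, 0.0], [0.0, 0.06, -1.0]])
(np.float64(2.0366545988358276), (-1, -1, 1, 1), (1, -1, 1), [[-0.0, 1.0, -0.07], [1.0, 0.0, -0.0], [-0.0, -0.07, -1.0]])
(np.float64(7.703434244775857), (-1, -1, -1, 1), (1, -1, 1), [[-0.01, 1.0, -0.06], [1.0, 0.01, -0.01], [-0.01, -0.06, -1.0]])
(np.float64(8.217653191250637), (-1, -1, -1, 1), (-1, 1, -1), [[-0.01, 1.0, 0.06], [1.0, 0.01, 0.01], [0.01, 0.06, -1.0]])
```

```bash
cat > rec.py <<'E'
import json
from plant import bot
o=bot.get_obs()
with open('log.jsonl','a') as f: f.write(json.dumps([list(map(float,o[k])) for k in ('q','tool_pos','ee_rot')])+'\n')
print('t',round(o['t'],2),'q',o['q'].round(3).tolist(),'F',o['ft_force'].round(1),'M',o['moment'].round(2))
E
python3 -m pendant '[[[0,0,0,0.02,0.03,0,1],[0,0,0,0.02,0.03,0,1],[0,0,0,0,0,0,1]]]'; python3 rec.py
python3 -m pendant '[[[0,7,0,0,0,0,1],[0,7,0,0,0,0,1],[0,7,0,0,0,0,1],[0,0,0,0,0,0,1]]]'; python3 rec.py
python3 -m pendant '[[[7,0,0,0,0,0,1],[7,0,0,0,0,0,1],[7,0,0,0,0,0,1],[0,0,0,0,0,0,1]]]'; python3 rec.py; cat log.jsonl
```

```text
t: 2.05
tool_pos: [0.4872, -0.5071, 0.2143]
ee_rot: [2.761, 1.498, 0.008]
ft_force: [-0.1, 2.4, -0.1]
width: 1.002
t 2.05 q [0.867, 0.567, -0.161, 1.45, 0.09, 1.129, 0.116] F [-0.1  2.4 -0.1] M [ 0.1  -0.05  0.01]
t: 2.38
tool_pos: [0.4732, -0.5168, 0.2114]
ee_rot: [-2.587, -1.372, -0.477]
ft_force: [-1.6, -1.4, -1.2]
width: 0.999
t 2.38 q [1.107, 0.663, -0.268, 1.361, -0.196, 1.253, 0.361] F [-1.6 -1.4 -1.2] M [-0.41  0.33  0.  ]
t: 2.72
tool_pos: [0.4824, -0.5083, 0.2076]
ee_rot: [-2.272, -1.33, -0.193]
ft_force: [0.5, 0.1, -3.1]
width: 1.002
t 2.72 q [0.968, 0.886, -0.218, 1.003, -0.087, 1.72, 0.286] F [ 0.5  0.1 -3.1] M [-0.53 -0.22 -0.09]
[[0.866967553243395, 0.5668060219182929, -0.16068756105694332, 1.450277188146625, 0.08994728213726204, 1.1293191620706389, 0.11607316267599346], [0.48724317887909707, -0.5070763802091759, 0.21427565728085968], [2.76066562295439, 1.4975940036700786, 0.008343209768443402]]
[[1.106737572603074, 0.6625204975239466, -0.2683628501747658, 1.3607406388244023, -0.1960950388971131, 1.252864797996428, 0.3608989099876246], [0.4732237266100151, -0.5168421057629294, 0.21137743879712897], [-2.58694380023104, -1.3718688221749864, -0.4773107879393012]]
[[0.9684767150281814, 0.8864280918940608, -0.21817683848471645, 1.0033309603774425, -0.08727398737885914, 1.7204966584071943, 0.2855397307728869], [0.48235574525170183, -0.5083174396403165, 0.20757090348757606], [-2.272025522931555, -1.3303767454886624, -0.19337206144202754]]
```

```bash
cat >> kin.py <<'E'
if os.path.exists('log.jsonl'):
    D+= [tuple(json.loads(l)) for l in open('log.jsonl')]
def rots(q):
    Rs=[];R=Ro.identity()
    for i,a in enumerate(q):
        R=R*Ro.from_euler('y' if i%2 else 'z',a if i%2 else -a); Rs.append(R)
    return Rs
def basis(q):
    Rs=rots(q)
    # columns: base z, L1(z after j3), off x after j3, L2 z after j5, off x after j5(=frame5), L3 z after 7, off x after 6
    return np.stack([[0,0,1.],Rs[2].apply([0,0,1]),Rs[2].apply([1,0,0]),Rs[4].apply([0,0,1]),Rs[4].apply([1,0,0]),Rs[6].apply([0,0,1]),Rs[5].apply([1,0,0])],1)
def fit(reg=1e-4):
    A=np.vstack([basis(q) for q,_,_ in D]+[reg*np.eye(7)]);b=np.concatenate([p for _,p,_ in D]+[np.zeros(7)])
    return np.linalg.lstsq(A,b,rcond=None)[0]
E
python3 - <<'E'
from kin import *
for reg in (1e-4,1e-3,1e-2):
    L=fit(reg);print(L.round(4),[np.round((basis(q)@L-p)*1000,1).tolist() for q,p,_ in D])
E
```

```text
[ 0.0664  0.7802 -0.0478  0.3965 -0.1307  0.4904  0.081 ] [[22.6, 24.7, 4.4], [4.1, 11.9, 3.2], [11.5, 1.1, -5.1], [9.5, -7.0, -2.9], [-7.1, -1.4, 0.4]]
[ 0.0664  0.7802 -0.0477  0.3965 -0.1307  0.4904  0.081 ] [[22.6, 24.7, 4.4], [4.1, 11.9, 3.2], [11.5, 1.2, -5.1], [9.5, -7.0, -2.9], [-7.1, -1.4, 0.4]]
[ 0.0687  0.7758 -0.0455  0.3971 -0.1296  0.4865  0.0809] [[22.7, 24.6, 4.4], [4.4, 12.1, 3.2], [11.6, 1.6, -5.0], [9.3, -6.9, -3.0], [-6.9, -1.4, 0.4]]
```

```bash
cat >> kin.py <<'E'
def basis(q):
    Rs=rots(q);e=np.eye(3)
    return np.stack([e[2],Rs[1].apply(e[2]),Rs[1].apply(e[1]),Rs[2].apply(e[0]),Rs[3].apply(e[1]),Rs[3].apply(e[2]),Rs[4].apply(e[0]),Rs[5].apply(e[1]),Rs[5].apply(e[2]),Rs[5].apply(e[0])],1)
def fit(reg=1e-3):
    A=np.vstack([basis(q) for q,_,_ in D]);n=A.shape[1];A=np.vstack([A,reg*np.eye(n)]);x0=np.zeros(n)
    b=np.concatenate([p for _,p,_ in D]+[reg*x0])
    return np.linalg.lstsq(A,b,rcond=None)[0]
E
python3 - <<'E'
from kin import *
for reg in (1e-4,1e-3,1e-2):
    L=fit(reg);print(L.round(4),[np.round((basis(q)@L-p)*1000,1).tolist() for q,p,_ in D])
E
```

```text
[ 3.059e-01  5.208e-01 -2.900e-02  1.000e-04 -4.100e-03  4.724e-01
 -0.000e+00 -4.000e-04  3.299e-01  1.000e-04] [[0.0, -0.0, 0.0], [0.0, 0.0, -0.0], [-0.0, -0.0, 0.0], [0.0, 0.0, 0.0], [-0.0, -0.0, -0.0]]
[ 3.060e-01  5.207e-01 -2.900e-02  1.000e-04 -4.100e-03  4.724e-01
 -0.000e+00 -4.000e-04  3.299e-01  1.000e-04] [[-0.0, -0.0, 0.0], [0.0, 0.0, -0.0], [-0.0, -0.0, 0.0], [-0.0, 0.0, 0.0], [-0.0, -0.0, -0.0]]
[ 3.089e-01  5.164e-01 -2.780e-02  2.100e-03 -6.100e-03  4.730e-01
  1.300e-03  2.000e-04  3.266e-01 -2.000e-04] [[-0.2, -0.1, 0.1], [0.2, -0.0, -0.1], [-0.0, 0.3, 0.0], [-0.2, -0.1, -0.0], [0.1, 0.0, -0.1]]
```

```bash
cat > ik.py <<'E'
from kin import *
from plan import *
from scipy.optimize import least_squares
L=fit(1e-3)
lo=np.array([-2.53,-.31,-1.57,.28,-1.29,.15,-2.92]);hi=np.array([2.53,2.02,1.55,2.44,4.43,1.84,2.92]);mid=(lo+hi)/2;hw=(hi-lo)/2
C90=Ro.from_euler('z',90,degrees=True)
def fk(q): return basis(q)@L,rots(q)[-1]*C90
def ik(P,R,q0,w=.003,m=.05):
    f=lambda q:np.concatenate([(fk(q)[0]-P)*10,(R.inv()*fk(q)[1]).as_rotvec()*3,w*(q-q0)])
    r=least_squares(f,np.clip(q0,lo+m+.01,hi-m-.01),bounds=(lo+m,hi-m),max_nfev=60)
    p,Q=fk(r.x);return r.x,np.linalg.norm(p-P)*1000,np.degrees((R.inv()*Q).magnitude())
PRE=np.array([.5517,.286,0]);PY=7.9;COOL=np.array([.5513,-.0272,0.])
def pre(y,z,x=.0015): 
    return PRE+Ro.from_euler('z',PY,degrees=True).apply([x,y,0])+[0,0,z]
def flip_pose(yaw,r,my=.048,dz=0.,h=42,along=0,side=0):
    """pivot on pad: board lower edge copper-side corner. r signed roll."""
    s=np.sign(r) if r else 1
    S=Sp(yaw,0,r)
    ed=S.apply([s*h/1000,my,.005])          # board underside edge corner rel root
    # pivot line located -s*42 mm from pad centre along yaw x
    piv=COOL+[0,0,.034]+Sp(yaw).apply([-s*.042+side,along,0])
    return piv-ed+[0,0,dz],S
E
cat > feas.py <<'E'
from ik import *
import sys
q00=np.array(D[-1][0])
def chain(phi,rho,fl,yaw,gy):
    T=tool_in_spat(phi,rho,fl);sg=-np.sign(rho)
    W=[("grasp",[.5247,-.3343,.003],Sp(-6.6)),("lift",[.5247,-.3343,.12],Sp(-6.6)),("ins0",pre(-.15,.082),Sp(8,-22)),("ins1",pre(-.024,.055),Sp(8)),("up",pre(-.024,.155),Sp(8))]
    p,S=flip_pose(yaw,sg*1.,dz=.08);W.append(("over",p,S))
    for r in (20,60,90,105): p,S=flip_pose(yaw,sg*r);W.append((f"r{r}",p,S))
    q=q00;tot=0;out=[]
    for n,sp,S in W:
        P,R=tcp(np.array(sp),S,T,gy)
        best=None
        for q0 in [q,mid,q00]+([q+np.random.randn(7)*.5 for _ in range(3)]):
            x,a,b=ik(P,R,q0)
            e=a+b*3
            if best is None or e<best[0]-.5: best=(e,x)
            if e<1: break
        q=best[1];tot+=best[0];out.append((n,round(best[0],1),round(float(np.min(np.minimum(q-lo,hi-q))),2)))
    return tot,out
if __name__=="__main__":
    np.random.seed(0)
    for rho in (-45,45):
      for fl in (0,1):
        for phi in (60,80):
          for yaw in (-30,8,45):
            t,o=chain(phi,rho,fl,yaw,-.075);print(rho,fl,phi,yaw,round(t,1),[(a,b) for a,b,c in o if b>1],flush=True)
E
time python3 feas.py
```

```text
-45 0 60 -30 98.6 [('over', np.float64(82.8)), ('r20', np.float64(15.7))]
-45 0 60 8 72.7 [('r90', np.float64(7.5)), ('r105', np.float64(65.1))]
-45 0 60 45 112.6 [('r90', np.float64(34.6)), ('r105', np.float64(78.0))]
-45 0 80 -30 102.0 [('over', np.float64(85.6)), ('r20', np.float64(16.4))]
-45 0 80 8 50.0 [('r105', np.float64(50.0))]
-45 0 80 45 14.2 [('r105', np.float64(14.2))]
-45 1 60 -30 98.6 [('over', np.float64(82.8)), ('r20', np.float64(15.7))]
-45 1 60 8 81.0 [('r90', np.float64(9.8)), ('r105', np.float64(71.2))]
-45 1 60 45 112.6 [('r90', np.float64(34.6)), ('r105', np.float64(78.0))]
-45 1 80 -30 102.0 [('over', np.float64(85.6)), ('r20', np.float64(16.4))]
-45 1 80 8 50.0 [('r105', np.float64(50.0))]
-45 1 80 45 14.2 [('r105', np.float64(14.2))]
45 0 60 -30 235.4 [('grasp', np.float64(37.6)), ('lift', np.float64(69.7)), ('r90', np.float64(49.3)), ('r105', np.float64(78.7))]
45 0 60 8 160.0 [('grasp', np.float64(37.6)), ('lift', np.float64(69.7)), ('over', np.float64(52.7))]
45 0 60 45 185.2 [('grasp', np.float64(37.6)), ('lift', np.float64(69.7)), ('over', np.float64(78
[... 666 characters left out ...]
37.6)), ('lift', np.float64(69.7)), ('over', np.float64(58.1))]
45 1 60 45 185.3 [('grasp', np.float64(37.6)), ('lift', np.float64(69.7)), ('over', np.float64(78.0))]
45 1 80 -30 238.6 [('grasp', np.float64(1.8)), ('lift', np.float64(32.6)), ('ins0', np.float64(2.9)), ('up', np.float64(11.4)), ('r90', np.float64(68.1)), ('r105', np.float64(121.8))]
45 1 80 8 85.8 [('grasp', np.float64(1.8)), ('lift', np.float64(32.6)), ('ins0', np.float64(2.9)), ('up', np.float64(11.4)), ('over', np.float64(37.1))]
45 1 80 45 62.9 [('grasp', np.float64(1.8)), ('lift', np.float64(32.6)), ('ins0', np.float64(2.9)), ('up', np.float64(11.4)), ('over', np.float64(14.2))]
real	3m11.711s
user	3m11.962s
sys	0m0.224s
```

```bash
cat > f2.py <<'E'
from feas import *
def flipchain(phi,rho,yaw,gy,rs=(1,20,45,70,90,100,110),starts=8):
    T=tool_in_spat(phi,rho,False);sg=-np.sign(rho);q=None;out=[]
    # solve from worst end backwards
    seq=[(r,)+flip_pose(yaw,sg*r) for r in rs][::-1]
    for r,sp,S in seq:
        P,R=tcp(np.array(sp),S,T,gy);best=None
        st=[q] if q is not None else []
        st+=[mid+hw*np.random.uniform(-.7,.7,7) for _ in range(starts if q is None else 2)]
        for q0 in st:
            x,a,b=ik(P,R,q0,w=.01);e=a+3*b
            if best is None or e<best[0]: best=(e,x)
            if e<2: break
        q=best[1];out.append((r,round(best[0]),))
    return out
if __name__=="__main__":
    np.random.seed(1)
    for yaw in (25,45,65,90,120,180,-90):
        for phi in (80,100,115):
            print(yaw,phi,flipchain(phi,-45,yaw,-.075),flush=True)
E
time python3 f2.py
```

```text
25 80 [(110, 61), (100, 24), (90, 0), (70, 0), (45, 0), (20, 0), (1, 0)]
25 100 [(110, 3), (100, 0), (90, 0), (70, 0), (45, 0), (20, 0), (1, 0)]
25 115 [(110, 0), (100, 0), (90, 0), (70, 0), (45, 0), (20, 0), (1, 16)]
45 80 [(110, 28), (100, 0), (90, 0), (70, 0), (45, 0), (20, 0), (1, 0)]
45 100 [(110, 0), (100, 0), (90, 0), (70, 0), (45, 0), (20, 0), (1, 0)]
45 115 [(110, 0), (100, 0), (90, 0), (70, 0), (45, 0), (20, 0), (1, 0)]
65 80 [(110, 0), (100, 0), (90, 0), (70, 0), (45, 0), (20, 0), (1, 0)]
65 100 [(110, 0), (100, 0), (90, 0), (70, 0), (45, 0), (20, 0), (1, 0)]
65 115 [(110, 0), (100, 0), (90, 0), (70, 0), (45, 0), (20, 0), (1, 0)]
90 80 [(110, 0), (100, 0), (90, 0), (70, 0), (45, 0), (20, 0), (1, 0)]
90 100 [(110, 0), (100, 0), (90, 0), (70, 0), (45, 0), (20, 0), (1, 0)]
90 115 [(110, 0), (100, 0), (90, 0), (70, 0), (45, 0), (20, 0), (1, 0)]
120 80 [(110, 0), (100, 0), (90, 0), (70, 0), (45, 0), (20, 0), (1, 0)]
120 100 [(110, 0), (100, 0), (90, 0), (70, 0), (45, 0), (20, 0), (1, 0)]
120 115 [(110, 0), (100, 0), (90, 0), (70, 0), (45, 0), (20, 0), (1, 0)]
180 80 [(110, 36), (100, 23), (90, 0), (70, 0), (45, 0), (20, 0), (1, 10)]
180 100 [(110, 70), (100, 61), (90, 23), (70, 0), (45, 0), (20, 0), (1, 0)]
180 115 [(110, 43), (100, 34), (90, 7), (70, 0), (45, 0), (20, 0), (1, 0)]
-90 80 [(110, 0), (100, 0), (90, 0), (70, 0), (45, 0), (20, 0), (1, 0)]
-90 100 [(110, 0), (100, 0), (90, 0), (70, 0), (45, 0), (20, 0), (1, 0)]
-90 115 [(110, 0), (100, 0), (90, 0), (70, 0), (45, 0), (20, 0), (1, 0)]
real	1m6.255s
user	1m6.580s
sys	0m0.176s
```

```bash
cat > sim.py <<'E'
from ik import *
def interp(a,b,n):
    (p0,S0),(p1,S1)=a,b;rv=(S0.inv()*S1).as_rotvec()
    return [(p0+(p1-p0)*i/n,S0*Ro.from_rotvec(rv*i/n)) for i in range(1,n+1)]
def run(phi,rho,yaw,gy,q,verbose=False):
    T=tool_in_spat(phi,rho,False);A=lambda p,S:(np.array(p),S)
    p,R=fk(q);S0=R*T.inv();g0=p-R.apply([0,0,.0187]);w=[(g0-S0.apply([0,gy,.068]),S0)]
    names=[];path=[]
    def go(n,t,k):
        pts=interp(w[-1],t,k);path.extend([(n,)+x for x in pts]);w.append(t)
    go("pre",A([.5247,-.3343,.10],Sp(-6.6)),12)
    go("grasp",A([.5247,-.3343,.003],Sp(-6.6)),5)
    go("lift",A([.5247,-.3343,.15],Sp(-6.6)),5)
    go("mid",A([.56,0.,.20],Sp(0)),8)
    go("ins0",A(pre(-.15,.082),Sp(8,-22)),8)
    go("ins1",A(pre(-.024,.055),Sp(8)),8)
    go("up",A(pre(-.024,.18),Sp(8)),6)
    f=flip_pose(yaw,1.,dz=.12);go("over",f,20)
    go("down",flip_pose(yaw,1.),5)
    for r in range(10,111,10): go(f"r{r}",flip_pose(yaw,r),2)
    worst=0
    for n,sp,S in path:
        P,R=tcp(sp,S,T,gy);x,a,b=ik(P,R,q,w=.004);d=np.abs(x-q).max();q=x
        e=a+3*b
        if e>3 or verbose or d>.35: print(n,"err",round(a,1),round(b,1),"dq",round(d,2),q.round(2))
    return q
if __name__=="__main__":
    from plant import bot
    q=np.array(bot.get_obs()["q"])
    for phi,yaw in ((75,95),(85,95),(85,65),(95,65),(95,40)):
        print("==",phi,yaw);print(run(phi,-45,yaw,-.08,q).round(2))
E
python3 sim.py
```

```text
== 75 95
ins0 err 0.0 0.0 dq 0.38 [ 1.27  0.29 -1.09  2.25 -1.18  0.2   1.55]
ins0 err 3.6 1.3 dq 0.2 [ 1.06  0.23 -0.92  2.25 -1.24  0.2   1.58]
ins0 err 7.6 2.8 dq 0.29 [ 0.78  0.18 -0.68  2.25 -1.24  0.2   1.54]
ins0 err 11.3 4.2 dq 0.44 [ 0.33  0.15 -0.29  2.26 -1.24  0.2   1.5 ]
ins0 err 14.4 5.4 dq 0.62 [-0.28  0.13  0.29  2.29 -1.24  0.2   1.46]
ins0 err 17.1 6.4 dq 0.46 [-0.74  0.17  0.71  2.3  -1.24  0.2   1.43]
ins0 err 19.1 7.3 dq 0.24 [-0.97  0.23  0.9   2.29 -1.24  0.2   1.39]
ins0 err 20.6 7.9 dq 0.14 [-1.12  0.31  1.    2.28 -1.24  0.2   1.35]
ins1 err 21.8 8.4 dq 0.11 [-1.03  0.29  0.89  2.27 -1.24  0.2   1.33]
ins1 err 23.1 9.0 dq 0.13 [-0.92  0.28  0.77  2.26 -1.24  0.2   1.31]
ins1 err 24.5 9.6 dq 0.14 [-0.79  0.27  0.62  2.25 -1.24  0.2   1.29]
ins1 err 26.1 10.3 dq 0.16 [-0.65  0.27  0.46  2.24 -1.24  0.2   1.27]
ins1 err 27.7 11.1 dq 0.17 [-0.5   0.28  0.29  2.22 -1.24  0.2   1.26]
ins1 err 29.5 11.9 dq 0.17 [-0.35  0.3   0.12  2.21 -1.24  0.2   1.25]
ins1 err 31.3 12.7 dq 0.16 [-0.2   0.32 -0.03  2.19 -1.24  0.2   1.25]
ins1 err 33.3 13.6 dq 0.14 [-0.07  0.35 -
[... 11916 characters left out ...]
1.5   2.32 -1.24  0.2   1.07]
over err 11.6 4.2 dq 0.09 [-1.61  0.26  1.5   2.33 -1.24  0.2   1.16]
over err 12.3 4.4 dq 0.09 [-1.55  0.19  1.46  2.33 -1.24  0.2   1.25]
over err 12.6 4.4 dq 0.11 [-1.43  0.13  1.38  2.34 -1.24  0.2   1.34]
over err 12.7 4.3 dq 0.23 [-1.2   0.09  1.18  2.34 -1.24  0.2   1.41]
over err 11.6 4.2 dq 0.67 [-0.53  0.08  0.52  2.31 -1.24  0.2   1.47]
over err 10.1 3.8 dq 0.83 [ 0.3   0.12 -0.28  2.27 -1.24  0.2   1.57]
over err 8.3 3.0 dq 0.37 [ 0.67  0.17 -0.6   2.25 -1.24  0.2   1.67]
over err 5.9 2.2 dq 0.21 [ 0.87  0.23 -0.77  2.25 -1.24  0.2   1.76]
over err 3.3 1.2 dq 0.13 [ 1.    0.28 -0.87  2.24 -1.24  0.2   1.84]
[-0.36  1.27  0.47  1.04  0.27  1.77  0.68]
```

```bash
cat > f3.py <<'E'
from ik import *
np.random.seed(2)
def best(P,R,n=10,m=.1):
    b=(1e9,None)
    for i in range(n):
        x,a,c=ik(P,R,mid+hw*np.random.uniform(-.8,.8,7),w=.004,m=m);e=a+3*c
        if e<b[0]: b=(e,x)
        if e<1.5: break
    return b
if __name__=="__main__":
    St={"grasp":([.5247,-.3343,.003],Sp(-6.6)),"lift":([.5247,-.3343,.13],Sp(-6.6)),"ins0":(pre(-.15,.082),Sp(8,-22)),"ins1":(pre(-.024,.055),Sp(8)),"up":(pre(-.024,.155),Sp(8))}
    for rho in (-45,0,45):
        for phi in (50,65,80,95,110):
            T=tool_in_spat(phi,rho,False);o=[]
            for n,(sp,S) in St.items():
                e,x=best(*tcp(np.array(sp),S,T,-.08));o.append((n,int(e),x.round(1).tolist() if n in("grasp","up") and e<5 else ""))
            print(rho,phi,o,flush=True)
E
python3 f3.py
```

```text
-45 50 [('grasp', 0, [1.5, 1.1, -0.7, 1.6, -0.4, 0.9, 1.5]), ('lift', 0, ''), ('ins0', 0, ''), ('ins1', 0, ''), ('up', 0, [-1.0, 1.0, 1.4, 2.3, 4.3, 1.7, 1.7])]
-45 65 [('grasp', 0, [1.6, 1.1, -0.9, 1.8, -0.2, 0.5, 1.3]), ('lift', 0, ''), ('ins0', 0, ''), ('ins1', 0, ''), ('up', 0, [1.0, 0.9, -1.5, 2.3, 1.9, 0.4, -1.5])]
-45 80 [('grasp', 0, [1.5, 0.8, -0.7, 2.0, -1.1, 0.3, 2.0]), ('lift', 0, ''), ('ins0', 0, ''), ('ins1', 0, ''), ('up', 0, [0.8, 0.7, -1.5, 2.3, 1.9, 0.7, -1.7])]
-45 95 [('grasp', 0, [1.4, 0.7, -0.7, 2.1, 3.4, 0.3, -2.6]), ('lift', 0, ''), ('ins0', 0, ''), ('ins1', 0, ''), ('up', 0, [0.4, 0.4, -1.1, 2.2, 1.7, 0.8, -1.9])]
-45 110 [('grasp', 0, [1.2, 0.7, -0.7, 2.2, 2.7, 0.6, -2.1]), ('lift', 0, ''), ('ins0', 0, ''), ('ins1', 0, ''), ('up', 0, [-0.3, 0.3, -0.5, 2.2, 1.5, 0.9, -1.9])]
0 50 [('grasp', 0, [1.1, 1.0, -0.5, 1.3, -0.2, 1.3, 0.7]), ('lift', 0, ''), ('ins0', 0, ''), ('ins1', 0, ''), ('up', 0, [0.8, 1.1, -1.5, 1.8, 0.5, 1.0, -0.5])]
0 65 [('grasp', 0, [1.3, 1.1, -0.9, 1.4, 0.4, 1.2, 0.3]), ('lift', 0, ''), ('ins0', 0, ''), ('ins1', 0, ''), ('up', 0, [0.4, 0.5,
[... 419 characters left out ...]
 0, ''), ('ins0', 0, ''), ('ins1', 0, ''), ('up', 0, [0.2, 0.8, -1.2, 1.6, 1.0, 1.5, -1.0])]
45 50 [('grasp', 61, ''), ('lift', 94, ''), ('ins0', 0, ''), ('ins1', 0, ''), ('up', 0, [0.4, 0.9, -0.7, 1.3, -0.2, 1.6, -0.4])]
45 65 [('grasp', 41, ''), ('lift', 77, ''), ('ins0', 0, ''), ('ins1', 0, ''), ('up', 0, [0.1, 0.9, -0.5, 1.3, -0.2, 1.7, -0.3])]
45 80 [('grasp', 12, ''), ('lift', 46, ''), ('ins0', 15, ''), ('ins1', 0, ''), ('up', 23, '')]
45 95 [('grasp', 0, [0.6, 1.1, -0.2, 1.1, 0.5, 1.7, 0.2]), ('lift', 7, ''), ('ins0', 24, ''), ('ins1', 5, ''), ('up', 40, '')]
45 110 [('grasp', 0, [0.2, 1.0, 0.4, 1.3, 0.3, 1.5, 0.4]), ('lift', 0, ''), ('ins0', 22, ''), ('ins1', 10, ''), ('up', 43, '')]
```

```bash
cat > sim2.py <<'E'
from ik import *
def fpose(yaw,p,my=.048,dz=0.,along=0.):
    S=Sp(yaw,-p); ed=S.apply([0,my+.048,.005])
    piv=COOL+[0,0,.034]+Sp(yaw).apply([0,-.048+along,0])
    return piv-ed+[0,0,dz],S
def interp(a,b,n):
    (p0,S0),(p1,S1)=a,b;rv=(S0.inv()*S1).as_rotvec()
    return [(p0+(p1-p0)*i/n,S0*Ro.from_rotvec(rv*i/n)) for i in range(1,n+1)]
def path(phi,yaw,gy,q):
    T=tool_in_spat(phi,0,False);A=lambda p,S:(np.array(p),S)
    p,R=fk(q);S0=R*T.inv();g0=p-R.apply([0,0,.0187]);w=[(g0-S0.apply([0,gy,.068]),S0)];pa=[]
    def go(n,t,k):
        pa.extend([(n,)+x for x in interp(w[-1],t,k)]);w.append(t)
    go("pre",A([.5247,-.3343,.10],Sp(-6.6)),12)
    go("grasp",A([.5247,-.3343,.003],Sp(-6.6)),5)
    go("lift",A([.5247,-.3343,.15],Sp(-6.6)),5)
    go("mid",A([.56,0.,.20],Sp(0)),8)
    go("ins0",A(pre(-.15,.082),Sp(8,-22)),8)
    go("ins1",A(pre(-.024,.055),Sp(8)),8)
    go("up",A(pre(-.024,.18),Sp(8)),6)
    go("over",fpose(yaw,5,dz=.12),20)
    go("down",fpose(yaw,8),5)
    for r in range(15,111,7): go(f"p{r}",fpose(yaw,r),1)
    return T,pa
def run(phi,yaw,gy,q):
    T,pa=path(phi,yaw,gy,q);bad=[];mm={}
    for n,sp,S in pa:
        P,R=tcp(sp,S,T,gy);x,a,b=ik(P,R,q,w=.004,m=.03);d=np.abs(x-q).max();q=x
        if a+3*b>3: bad.append((n,int(a),int(b)))
        if d>.3: bad.append((n,"dq",round(float(d),2)))
        mm[n[:1]]=round(min(mm.get(n[:1],9),float(np.min(np.minimum(q-lo,hi-q)))),2)
    return bad,q.round(2).tolist(),mm
if __name__=="__main__":
    from plant import bot
    q=np.array(bot.get_obs()["q"])
    for phi in (50,60,75):
        for yaw in (8,-30,-60,-90,40): print(phi,yaw,*run(phi,yaw,-.06,q),flush=True)
E
python3 sim2.py
```

```text
50 8 [] [-0.43, 0.74, -0.24, 1.86, 1.06, 1.55, -1.15] {'p': 0.15, 'g': 0.43, 'l': 0.33, 'm': 0.38, 'i': 0.6, 'u': 0.62, 'o': 0.43, 'd': 0.47}
50 -30 [] [-0.44, 0.94, 0.07, 1.38, 0.57, 1.81, -1.06] {'p': 0.03, 'g': 0.43, 'l': 0.33, 'm': 0.38, 'i': 0.6, 'u': 0.62, 'o': 0.45, 'd': 0.4}
50 -60 [('down', 'dq', 0.39), ('down', 'dq', 1.56), ('down', 3, 0), ('down', 'dq', 0.31), ('p85', 'dq', 0.44), ('p92', 'dq', 0.72), ('p99', 12, 3), ('p99', 'dq', 0.49), ('p106', 27, 8)] [-0.64, 1.11, 0.79, 1.29, -0.05, 1.81, -0.85] {'p': 0.03, 'g': 0.43, 'l': 0.33, 'm': 0.38, 'i': 0.6, 'u': 0.62, 'o': 0.06, 'd': 0.03}
50 -90 [('over', 3, 0), ('over', 'dq', 0.71), ('over', 10, 2), ('over', 17, 3), ('over', 23, 4), ('over', 28, 6), ('over', 33, 7), ('over', 37, 7), ('over', 41, 8), ('down', 44, 9), ('down', 47, 9), ('down', 50, 10), ('down', 57, 11), ('down', 70, 11), ('p15', 45, 6), ('p22', 24, 0), ('p29', 27, 2), ('p36', 43, 5), ('p43', 61, 9), ('p50', 82, 13), ('p57', 104, 17), ('p64', 127, 22), ('p71', 151, 28), ('p78', 175, 33), ('p85', 201, 38), ('p92', 227, 44), ('p99', 252, 50), ('p106', 278, 55)] [
[... 1844 characters left out ...]
, 'o': 0.47, 'd': 0.38}
75 -60 [('p71', 'dq', 0.36), ('p78', 8, 2), ('p78', 'dq', 0.72), ('p85', 24, 7), ('p92', 39, 11), ('p99', 53, 15), ('p106', 64, 19)] [-0.87, 1.47, 1.18, 1.36, -0.03, 1.81, -0.41] {'p': 0.03, 'g': 0.74, 'l': 0.62, 'm': 0.65, 'i': 0.61, 'u': 0.64, 'o': 0.22, 'd': 0.13}
75 -90 [('p71', 16, 4), ('p71', 'dq', 0.47), ('p78', 37, 10), ('p85', 58, 16), ('p92', 78, 22), ('p99', 97, 27), ('p106', 116, 33)] [-0.22, 0.98, 0.3, 1.38, -0.06, 1.81, -1.36] {'p': 0.03, 'g': 0.74, 'l': 0.62, 'm': 0.65, 'i': 0.61, 'u': 0.64, 'o': 0.1, 'd': 0.03}
75 40 [] [-0.52, 0.91, -0.26, 2.24, 1.59, 1.79, -1.56] {'p': 0.05, 'g': 0.74, 'l': 0.62, 'm': 0.65, 'i': 0.61, 'u': 0.64, 'o': 0.49, 'd': 0.54}
```

```bash
cat > tgt.py <<'E'
from sim2 import *
PHI=60;GY=-.060;T=tool_in_spat(PHI,0,False)
ROOT=np.array([.5247,-.3343,.003]);SY=-6.6
def rows(P,R,n=None): show(P,R,n=n)
E
python3 - <<'E'
from tgt import *
P,R=tcp(ROOT,Sp(SY),T,GY);print(P.round(4));rows(P-R.apply([0,0,.08]),R)
E
```

```text
[ 0.5189 -0.3846  0.0548]
4 rows; dpos [ 0.0319  0.084  -0.0835] total turn tool [ -9.74   3.99 -25.38]
[-2.44, 1.0, -6.35, 0.0129, 0.0056, 0.0272]
[-2.44, 1.0, -6.35, 0.0118, 0.0058, 0.0277]
[-2.44, 1.0, -6.35, 0.0107, 0.0058, 0.0281]
[-2.44, 1.0, -6.35, 0.0095, 0.0057, 0.0286]
```

```bash
python3 -m pendant '[[[-2.44,1.0,-6.35,0.013,0.0056,0.027,1],[-2.44,1.0,-6.35,0.012,0.0058,0.028,1],[-2.44,1.0,-6.35,0.011,0.0058,0.028,1],[-2.44,1.0,-6.35,0.0095,0.0057,0.0286,1],[0,0,0,0,0,0,1]]]'; python3 rec.py
python3 - <<'E'
from tgt import *
P,R=tcp(ROOT,Sp(SY),T,GY);rows(P-R.apply([0,0,.08]),R)
from plant import bot
p=bot.get_image("top");a=p["img"][120:260,400:600];cv2.imwrite("pics/pg.png",cv2.resize(a,None,fx=4,fy=4))
g=bot.get_image("scene");a=g["img"][270:400,150:320];cv2.imwrite("pics/pg2.png",cv2.resize(a,None,fx=4,fy=4))
E
```

```text
t: 3.13
tool_pos: [0.5108, -0.421, 0.1275]
ee_rot: [-2.048, -1.829, -0.553]
ft_force: [0.1, 0.5, -0.3]
width: 0.994
t 3.13 q [1.063, 0.828, -0.395, 1.349, -0.136, 1.321, 0.684] F [ 0.1  0.5 -0.3] M [-0.42 -0.01  0.05]
1 rows; dpos [ 0.0035 -0.0033 -0.0034] total turn tool [0.3  0.1  0.22]
[0.3, 0.1, 0.22, -0.0042, 0.0038, 0.0015]
```

View pics/pg.png

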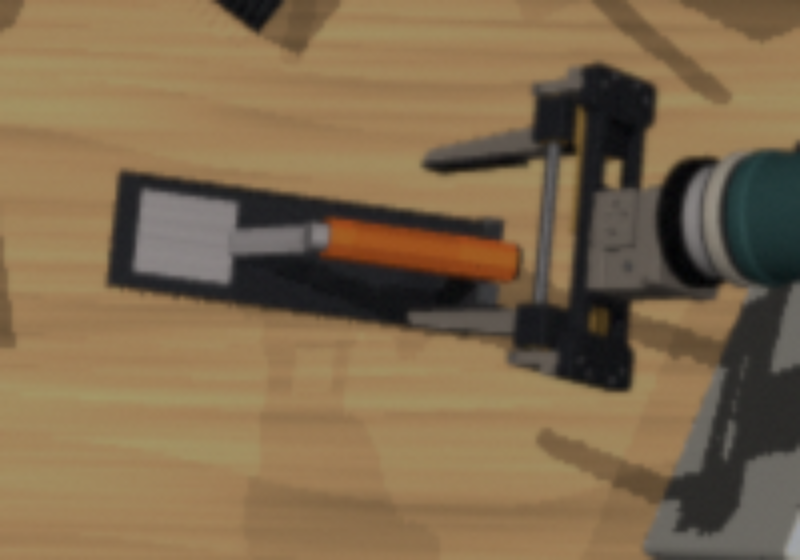

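View pics/pg2.png

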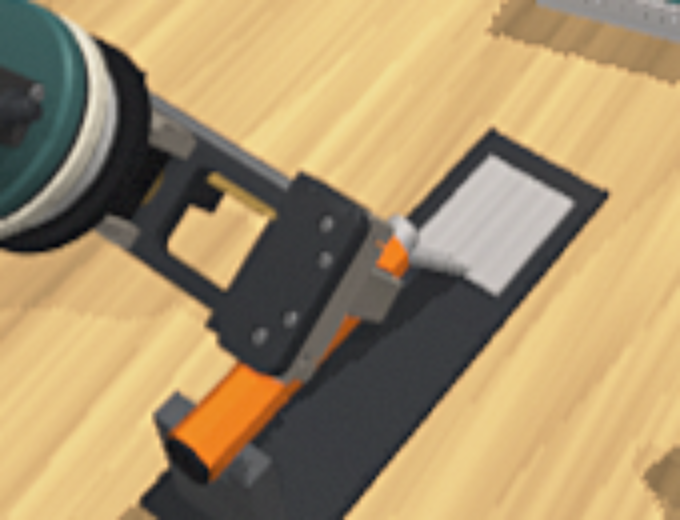

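The open jaws straddle the orange handle (crop: fingers at rows 160 and 318, handle at about 245). I'm advancing to grip it.

```bash
python3 -m pendant '[[[0.3,0.1,0.2,-0.003,0.003,0.02,1],[0,0,0,-0.001,0.001,0.03,1],[0,0,0,0,0,0.0315,1],[0,0,0,0,0,0,1]]]'; python3 - <<'E'
from tgt import *
P,R=tcp(ROOT,Sp(SY),T,GY);rows(P,R)
E
```

```text
t: 3.57
tool_pos: [0.5205, -0.3875, 0.055]
ee_rot: [-2.052, -1.819, -0.544]
ft_force: [0.3, 0.5, -0.8]
width: 1.0
1 rows; dpos [-0.0016  0.0029 -0.0002] total turn tool [-0.04  0.13 -0.27]
[-0.04, 0.13, -0.27, 0.0022, -0.0019, 0.0016]
```

```bash
python3 -m pendant '[[[0,0,0,0.002,-0.0015,0.001,-1],[0,0,0,0,0,0,-1],[0,0,0,0,0,0,-1],[0,0,0,0,0,0,-1],[0,0,0,0,0,0,-1],[0,0,0,0,0,0,-1],[0,0,0,0,0,0,-1]]]'; python3 rec.py; python3 - <<'E'
from plant import bot
from h import *
p=bot.get_image("top");a=p["img"][120:260,400:600];cv2.imwrite("pics/g1.png",cv2.resize(a,None,fx=4,fy=4))
E
```

```text
t: 4.15
tool_pos: [0.5205, -0.3889, 0.0587]
ee_rot: [-2.057, -1.824, -0.548]
ft_force: [0.6, -0.2, 0.6]
width: 0.514
t 4.15 q [1.031, 0.881, -0.393, 1.428, -0.131, 1.179, 0.676] F [ 0.6 -0.2  0.6] M [-0.47 -0.05  0.02]
```

View pics/g1.png

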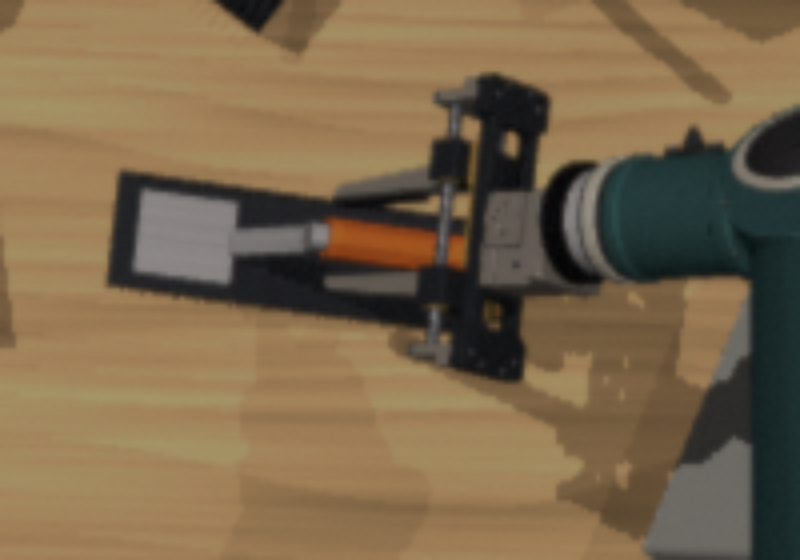

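```bash
python3 -m pendant '[[[0,0,0,0,0,0,-1],[0,0,0,0,0,0,-1],[0,0,0,0,0,0,-1],[0,0,0,0,0,0,-1],[0,0,0,0,0,0,-1],[0,0,0,0,0,0,-1]]]'; python3 rec.py; python3 - <<'E'
from tgt import *
P,R=tcp(ROOT,Sp(SY),T,GY);rows(P,R)
E
```

```text
t: 4.7
tool_pos: [0.5202, -0.3882, 0.0582]
ee_rot: [-2.055, -1.823, -0.548]
ft_force: [-0.1, 0.2, 1.2]
width: 0.28
t 4.7 q [1.031, 0.881, -0.393, 1.429, -0.131, 1.18, 0.676] F [-0.1  0.2  1.2] M [-0.37  0.2   0.16]
1 rows; dpos [-0.0014  0.0036 -0.0034] total turn tool [ 0.26  0.29 -0.18]
[0.26, 0.29, -0.18, 0.0013, -0.0018, 0.0047]
```

```bash
python3 - <<'E'
from tgt import *
import json
p,R,o=cur();S=Sp(SY)
off=R.inv().apply(ROOT-p);Tg=(R.inv()*S)
np.savez("grip.npz",off=off,q=Tg.as_quat())
g=S.inv().apply(p-R.apply([0,0,.0187])-ROOT);print("grasp pt in spatula",g.round(4),"dF",o["ft_force"])
E
cat >> tgt.py <<'E'
import os
if os.path.exists("grip.npz"):
    _g=np.load("grip.npz");OFF=_g["off"];TG=Ro.from_quat(_g["q"])   # S = R*TG, root = p+R*OFF
def stool(sp,S): R=S*TG.inv(); return np.asarray(sp)-R.apply(OFF),R
def scur():
    p,R,o=cur(); return p+R.apply(OFF),R*TG,o
def sgo(sp,S,n=None): show(*stool(sp,S),n=n)
def sprint():
    sp,S,o=scur();e=S.as_euler('ZXY',degrees=True);print("root",sp.round(4),"yaw,pitch,roll",e.round(2),"F",o["ft_force"].round(2),"M",o["moment"].round(2),"t",round(o["t"],2))
E
python3 - <<'E'
from tgt import *
sprint();sgo(ROOT+[0,0,.12],Sp(SY))
E
```

```text
grasp pt in spatula [ 0.0017 -0.0634  0.0715] dF [-0.06525722  0.21015699  1.16714011]
root [ 0.5247 -0.3343  0.003 ] yaw,pitch,roll [-6.6  0.   0. ] F [-0.07  0.21  1.17] M [-0.37  0.2   0.16] t 4.7
3 rows; dpos [0.   0.   0.12] total turn tool [-0. -0. -0.]
[-0.0, -0.0, -0.0, 0.0198, 0.0001, -0.0347]
[-0.0, -0.0, -0.0, 0.0198, 0.0001, -0.0347]
[-0.0, -0.0, -0.0, 0.0198, 0.0001, -0.0347]
```

```bash
python3 -m pendant '[[[0,0,0,0.005,0,-0.0087,-1],[0,0,0,0.01,0,-0.0174,-1],[0,0,0,0.015,0,-0.026,-1],[0,0,0,0.015,0,-0.026,-1],[0,0,0,0.015,0,-0.026,-1],[0,0,0,0,0,0,-1]]]'; python3 - <<'E'
from tgt import *
sprint()
from plant import bot
p=bot.get_image("top");a=p["img"][120:260,400:600];cv2.imwrite("pics/l1.png",cv2.resize(a,None,fx=4,fy=4))
g=bot.get_image("scene");a=g["img"][230:400,130:350];cv2.imwrite("pics/l2.png",cv2.resize(a,None,fx=3.5,fy=3.5))
W=cloud(p)
hsv=cv2.cvtColor(p["img"],cv2.COLOR_BGR2HSV)
sp,S,_=scur()
loc=(W-sp)@S.as_matrix()
m=(loc[...,1]>-.0)&(loc[...,1]<.09)&(abs(loc[...,0])<.05)&(abs(loc[...,2])<.03)
P=loc[m];c=np.c_[P[:,:2],np.ones(len(P))];k=np.linalg.lstsq(c,P[:,2],rcond=None)[0]
print("blade plane in spat frame: slope x,y deg",np.degrees(k[:2]).round(2),"z0",k[2].round(4),"ext",np.percentile(P,[1,99],axis=0).round(4).tolist(),m.sum())
E
```

```text
t: 5.2
tool_pos: [0.5234, -0.3894, 0.1858]
ee_rot: [-2.062, -1.833, -0.552]
ft_force: [1.2, 0.1, -1.4]
width: 0.279
root [ 0.5284 -0.3359  0.1302] yaw,pitch,roll [-6.63 -0.36 -0.57] F [ 1.19  0.06 -1.35] M [-0.72 -0.09 -0.06] t 5.2
blade plane in spat frame: slope x,y deg [-0.13  0.13] z0 0.0076 ext [[-0.0242, 0.0004, 0.0026], [0.0348, 0.0688, 0.013]] 605
```

View pics/l2.png

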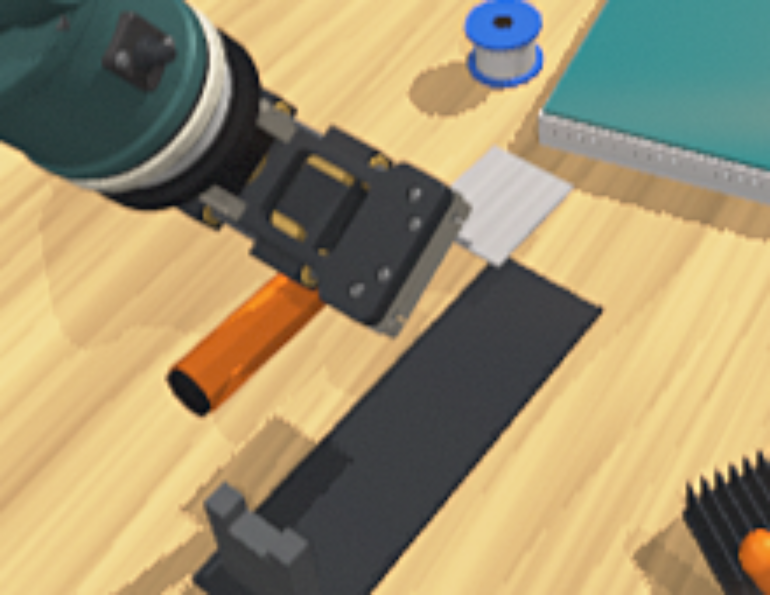

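```bash
cat > bl.py <<'E'
from tgt import *
from plant import bot
def blade(save=None,cam="top",lim=.03):
    p=bot.get_image(cam);W=cloud(p);sp,S,_=scur();loc=(W-sp)@S.as_matrix()
    m=(loc[...,1]>.004)&(loc[...,1]<.066)&(abs(loc[...,0])<.024)&(abs(loc[...,2])<lim)
    P=loc[m];c=np.c_[P[:,:2],np.ones(len(P))];k=np.linalg.lstsq(c,P[:,2],rcond=None)[0]
    m2=(loc[...,1]>-.02)&(loc[...,1]<.1)&(abs(loc[...,0])<.06)&(abs(loc[...,2])<lim)
    Q=loc[m2];a=Q[(Q[:,1]>.01)&(Q[:,1]<.06)];
    print(cam,"slope deg x,y",np.degrees(k[:2]).round(2),"z at mid",(k[2]+k[1]*.035).round(4),"x ext",np.percentile(a[:,0],[1,99]).round(4),"y max",np.percentile(Q[:,1],99).round(4))
    return p
E
python3 - <<'E'
from bl import *
sprint();blade();blade(cam="scene");sprint()
p=dict(np.load("pics/top0.npz"));W=cloud(p);loc=(W-ROOT)@Sp(SY).as_matrix()
m=(loc[...,1]>.004)&(loc[...,1]<.066)&(abs(loc[...,0])<.024)&(abs(loc[...,2])<.01);print("initial top z",np.median(loc[m][:,2]))
E
```

```text
root [ 0.5254 -0.3346  0.1247] yaw,pitch,roll [-6.61 -0.17 -0.17] F [-0.02  0.8  -1.9 ] M [-0.72  0.03  0.06] t 5.3
top slope deg x,y [-0.06 -0.11] z at mid 0.0039 x ext [-0.0262  0.0327] y max 0.0694
scene slope deg x,y [-0.46 -0.29] z at mid 0.0048 x ext [-0.0265  0.0321] y max 0.0713
root [ 0.5239 -0.3336  0.1221] yaw,pitch,roll [-6.61  0.01  0.07] F [-0.34  0.34 -3.11] M [-0.75  0.1   0.05] t 5.4
initial top z 0.0020067015198667396
```

```bash
python3 - <<'E'
from tgt import *
off=OFF+TG.apply([.0022,0,0]);np.savez("grip.npz",off=off,q=TG.as_quat())
E
cat >> tgt.py <<'E'
def ins(ytip,ztip,pitch,x=.0018,yaw=8.3):
    """tip underside at preheater-local ytip, height ztip over glass; pitch nose-down deg"""
    S=Sp(yaw,-pitch); tip=pre(ytip,.055+ztip,x); return tip-S.apply([0,.07,0]),S
E
python3 - <<'E'
from tgt import *
sprint();sp,S=ins(-.1,.03,24);print(sp.round(3));sgo(sp,S,14)
E
```

```text
root [ 0.526  -0.3338  0.1221] yaw,pitch,roll [-6.61  0.01  0.07] F [-0.34  0.34 -3.11] M [-0.75  0.1   0.05] t 5.4
[0.576 0.124 0.113]
14 rows; dpos [0.0605 0.4847 0.0086] total turn tool [  4.43 -23.83 -14.44]
[0.32, -1.7, -1.03, 0.0306, 0.0001, 0.0168]
[0.32, -1.7, -1.03, 0.0311, 0.0008, 0.0158]
[0.32, -1.7, -1.03, 0.0315, 0.0014, 0.0149]
[0.32, -1.7, -1.03, 0.0319, 0.0021, 0.014]
[0.32, -1.7, -1.03, 0.0323, 0.0027, 0.013]
[0.32, -1.7, -1.03, 0.0326, 0.0034, 0.012]
[0.32, -1.7, -1.03, 0.0329, 0.004, 0.011]
[0.32, -1.7, -1.03, 0.0331, 0.0047, 0.01]
[0.32, -1.7, -1.03, 0.0333, 0.0053, 0.009]
[0.32, -1.7, -1.03, 0.0334, 0.006, 0.008]
[0.32, -1.7, -1.03, 0.0335, 0.0066, 0.0069]
[0.32, -1.7, -1.03, 0.0336, 0.0073, 0.0059]
[0.32, -1.7, -1.03, 0.0336, 0.0079, 0.0049]
[0.32, -1.7, -1.03, 0.0336, 0.0085, 0.0038]
```

```bash
python3 -m pendant '[[[0.32,-1.7,-1.03,0.031,0,0.017,-1],[0.32,-1.7,-1.03,0.031,0.001,0.016,-1],[0.32,-1.7,-1.03,0.0315,0.0014,0.015,-1],[0.32,-1.7,-1.03,0.032,0.002,0.014,-1],[0.32,-1.7,-1.03,0.032,0.0027,0.013,-1],[0.32,-1.7,-1.03,0.0326,0.0034,0.012,-1],[0.32,-1.7,-1.03,0.033,0.004,0.011,-1]]]' && python3 -m pendant '[[[0.32,-1.7,-1.03,0.033,0.0047,0.01,-1],[0.32,-1.7,-1.03,0.033,0.0053,0.009,-1],[0.32,-1.7,-1.03,0.0334,0.006,0.008,-1],[0.32,-1.7,-1.03,0.0335,0.0066,0.007,-1],[0.32,-1.7,-1.03,0.0336,0.0073,0.006,-1],[0.32,-1.7,-1.03,0.02,0.006,0.004,-1],[0,0,0,0.01,0.003,0.002,-1],[0,0,0,0,0,0,-1],[0,0,0,0,0,0,-1]]]'; python3 - <<'E'
from bl import *
sprint();p=blade(lim=.02);q=blade(cam="scene",lim=.02);sprint()
a=p["img"][100:230,170:330];cv2.imwrite("pics/i0.png",cv2.resize(a,None,fx=4.5,fy=4.5))
a=q["img"][130:250,290:450];cv2.imwrite("pics/i0s.png",cv2.resize(a,None,fx=4.5,fy=4.5))
E
```

```text
t: 5.98
tool_pos: [0.5493, -0.1431, 0.1808]
ee_rot: [-2.047, -2.074, -0.335]
ft_force: [0.3, 0.4, -1.5]
width: 0.282
t: 6.73
tool_pos: [0.5769, 0.058, 0.1824]
ee_rot: [-2.018, -2.281, -0.137]
ft_force: [-0.4, -1.6, -1.3]
width: 0.282
root [0.5738 0.0869 0.1108] yaw,pitch,roll [  7.18 -22.31  -0.1 ] F [-0.42 -1.58 -1.29] M [-0.29 -0.06  0.  ] t 6.73
top slope deg x,y [-0.14  0.42] z at mid 0.0029 x ext [-0.0295  0.0296] y max 0.0995
scene slope deg x,y [-0.59  0.06] z at mid 0.0044 x ext [-0.0305  0.0292] y max 0.0995
root [0.5744 0.0849 0.1111] yaw,pitch,roll [  6.96 -22.35  -0.14] F [ 0.01 -0.34 -2.36] M [-0.28 -0.08 -0.04] t 6.83
```

View pics/i0.png

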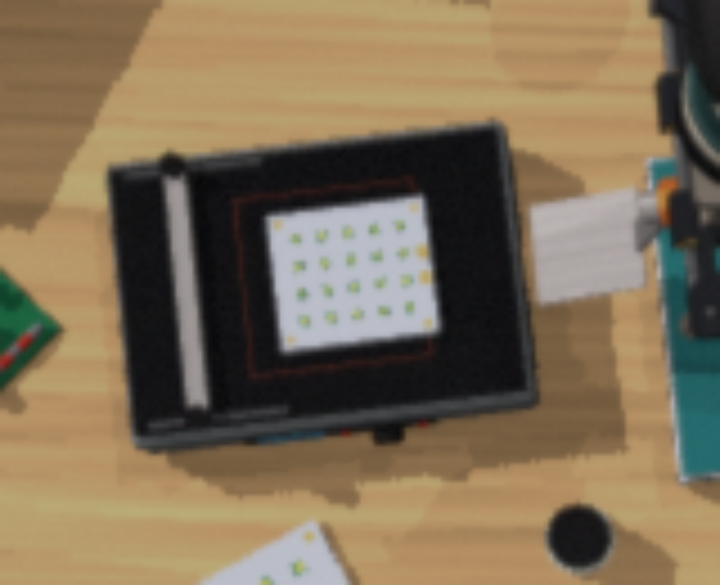

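View pics/i0s.png

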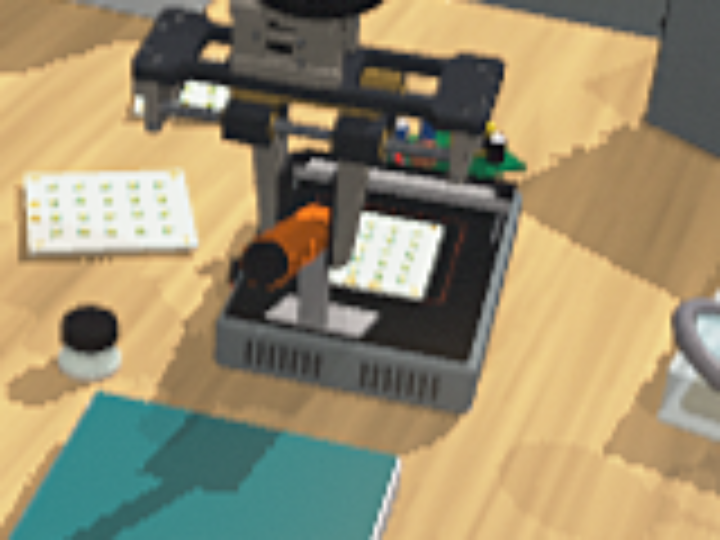

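```bash
python3 - <<'E'
from tgt import *
sprint();sp,S=ins(-.1,.008,24);sgo(sp,S,4)
E
```

```text
root [0.5744 0.0849 0.1111] yaw,pitch,roll [  6.96 -22.35  -0.14] F [ 0.01 -0.34 -2.36] M [-0.28 -0.08 -0.04] t 6.83
4 rows; dpos [ 0.0025  0.0412 -0.0188] total turn tool [ 0.27 -1.65 -1.27]
[0.07, -0.41, -0.32, 0.0095, 0.0018, 0.006]
[0.07, -0.41, -0.32, 0.0095, 0.0019, 0.0059]
[0.07, -0.41, -0.32, 0.0095, 0.0019, 0.0058]
[0.07, -0.41, -0.32, 0.0096, 0.002, 0.0058]
```

```bash
python3 -m pendant '[[[0.07,-0.41,-0.32,0.0095,0.0018,0.006,-1],[0.07,-0.41,-0.32,0.0095,0.0019,0.006,-1],[0.07,-0.41,-0.32,0.0095,0.0019,0.0058,-1],[0.07,-0.41,-0.32,0.0095,0.002,0.0058,-1],[0,0,0,0,0,0,-1],[0,0,0,0,0,0,-1]]]'; python3 - <<'E'
from tgt import *
cat=None
def loc():
    sp,S,o=scur();tip=sp+S.apply([0,.07,0]);l=Ro.from_euler('z',-PY,degrees=True).apply(tip-PRE);return l-[0,0,.055]
print("tip local",loc().round(4));sprint();sp,S=ins(-.09,.002,24);sgo(sp,S,2)
E
```

```text
t: 7.33
tool_pos: [0.5795, 0.1018, 0.1644]
ee_rot: [-2.002, -2.324, -0.107]
ft_force: [0.1, -0.4, -1.3]
width: 0.278
tip local [ 0.0015 -0.0952  0.0086]
root [0.5759 0.1287 0.092 ] yaw,pitch,roll [  8.68 -23.94  -0.06] F [ 0.12 -0.43 -1.32] M [-0.21 -0.07  0.03] t 7.33
2 rows; dpos [-0.001   0.0052 -0.0065] total turn tool [ 0.02 -0.07  0.41]
[0.01, -0.03, 0.2, 0.0023, -0.0001, 0.0035]
[0.01, -0.03, 0.2, 0.0023, -0.0001, 0.0035]
```

```bash
cat >> tgt.py <<'E'
def loc():
    sp,S,o=scur();tip=sp+S.apply([0,.07,0]);l=Ro.from_euler('z',-PY,degrees=True).apply(tip-PRE);return l-[0,0,.055]
def st():
    sp,S,o=scur();e=S.as_euler('ZXY',degrees=True);print("tip",(loc()*1000).round(1),"ypr",e.round(1),"F",o["ft_force"].round(1),"M",o["moment"].round(2),"t",round(o["t"],2))
E
python3 - <<'E'
from tgt import *
R=cur()[1];print("down in tool",R.inv().apply([0,0,-1]).round(3),"fwd in tool",R.inv().apply(Sp(PY).apply([0,1,0])).round(3))
E
python3 -m pendant '[[[0,0,0,0,0,0.004,-1],[0,0,0,0,0,0,-1],[0,0,0,0,0,0,-1]]]' >/dev/null; python3 -c "
from tgt import *
st()"
python3 -m pendant '[[[0,0,0,0,0,0.002,-1],[0,0,0,0,0,0,-1],[0,0,0,0,0,0,-1]]]' >/dev/null; python3 -c "
from tgt import *
st()"
```

```text
down in tool [-0.101 -0.005  0.995] fwd in tool [0.995 0.01  0.101]
tip [  2.1 -97.3   4.7] ypr [  8.4 -24.   -0.1] F [-0.3 -0.6 -1.8] M [-0.2  -0.11 -0.01] t 7.58
tip [  2.2 -96.6   3. ] ypr [  8.5 -24.   -0.1] F [-0.6  0.3 -2.4] M [-0.14 -0.14  0.02] t 7.83
```

```bash
for i in 1 2 3; do python3 -m pendant '[[[0,0,0,0,0,0.001,-1],[0,0,0,0,0,0,-1]]]' >/dev/null; python3 -c "
from tgt import *
st()"; done
```

```text
tip [  2.1 -96.3   1.9] ypr [  8.5 -24.   -0.1] F [-0.5 -0.1 -1.7] M [-0.16 -0.07  0.01] t 8.0
tip [  2.1 -96.1   0.9] ypr [  8.5 -24.   -0.1] F [ 0.3  0.7 -1.6] M [-0.17 -0.14  0.01] t 8.17
tip [  2.3 -96.   -0. ] ypr [  8.5 -24.   -0.1] F [ 0.5  0.5 -1.8] M [-0.06 -0.13  0.02] t 8.33
```

```bash
for i in 1 2 3; do python3 -m pendant '[[[0,0,0,0,0,0.0007,-1],[0,0,0,0,0,0,-1]]]' >/dev/null; python3 -c "
from tgt import *
st()"; done
```

```text
tip [  2.4 -96.4  -0.5] ypr [  8.5 -24.   -0.1] F [ 0.1 -1.8  1.6] M [-0.31  0.03  0.05] t 8.5
tip [  2.6 -96.8  -0.9] ypr [  8.4 -24.   -0.2] F [-1.4 -3.3  5. ] M [-0.63  0.2   0.11] t 8.67
tip [  2.8 -97.3  -1.4] ypr [  8.4 -24.1  -0.2] F [-0.2 -5.6  6.9] M [-0.83  0.39  0.14] t 8.83
```

```bash
python3 -m pendant '[[[0,0,0,0,0,-0.001,-1],[0,0,0,0.004,0,0.0004,-1],[0,0,0,0.004,0,0.0004,-1],[0,0,0,0.004,0,0.0004,-1],[0,0,0,0,0,0,-1]]]' >/dev/null; python3 -c "
from tgt import *
st()"
```

```text
tip [  2.4 -82.   -0.7] ypr [  8.5 -23.9  -0.2] F [ 1.6 -1.7  1.5] M [-0.24 -0.35 -0.1 ] t 9.25
```

```bash
python3 -m pendant '[[[0,0,0,0.004,0,0.0001,-1],[0,0,0,0.004,0,0.0004,-1],[0,0,0,0.003,0,0.0003,-1],[0,0,0,0,0,0,-1]]]' >/dev/null; python3 -c "
from tgt import *
st()"; python3 -m pendant '[[[0,0,0,0.004,0,0.0003,-1],[0,0,0,0.004,0,0.0004,-1],[0,0,0,0,0,0,-1]]]' >/dev/null; python3 - <<'E'
from bl import *
st()
p=bot.get_image("top");q=bot.get_image("scene")
a=p["img"][110:220,180:310];b=q["img"][140:240,310:430]
cv2.imwrite("pics/i1.png",np.hstack([cv2.resize(a,(400,338),interpolation=cv2.INTER_CUBIC),cv2.resize(b,(400,338),interpolation=cv2.INTER_CUBIC)]))
E
```

```text
tip [  1.8 -71.3  -0.7] ypr [  8.6 -23.9  -0.1] F [ 0.7 -0.7  1.4] M [-0.21 -0.3  -0.04] t 9.58
tip [  2.1 -64.3  -0.4] ypr [  8.5 -24.   -0.1] F [-0.  -4.2  2.6] M [-0.64 -0.3   0.  ] t 9.83
```

View pics/i1.png

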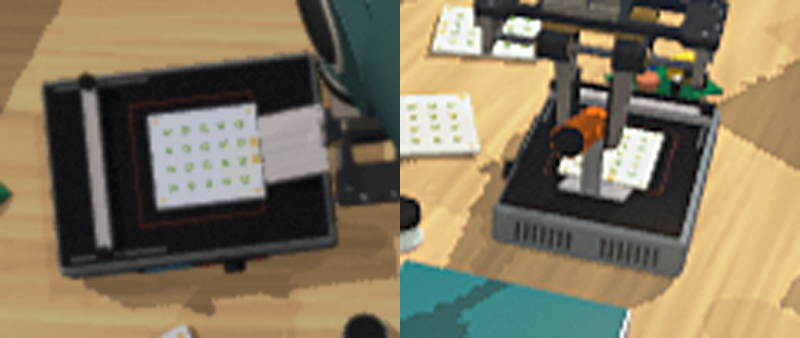

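```bash
python3 -m pendant '[[[0,0,0,0.004,0,0.0004,-1],[0,0,0,0.004,0,0.0004,-1],[0,0,0,0.004,0,0.0004,-1],[0,0,0,0,0,0,-1]]]' >/dev/null; python3 -c "
from tgt import *
st()"; python3 -m pendant '[[[0,0,0,0.004,0,0.0004,-1],[0,0,0,0.004,0,0.0004,-1],[0,0,0,0.004,0,0.0004,-1],[0,0,0,0,0,0,-1]]]' >/dev/null; python3 - <<'E'
from bl import *
st()
p=bot.get_image("top");q=bot.get_image("scene")
a=p["img"][110:220,180:310];b=q["img"][140:240,310:430]
cv2.imwrite("pics/i2.png",np.hstack([cv2.resize(a,(400,338),interpolation=cv2.INTER_CUBIC),cv2.resize(b,(400,338),interpolation=cv2.INTER_CUBIC)]))
E
```

```text
tip [  2.  -52.1  -0.5] ypr [  8.5 -23.9  -0.1] F [ 1.4 -2.7  2.3] M [-0.69 -0.44 -0.06] t 10.27
tip [  1.8 -40.1  -0.5] ypr [  8.5 -23.9  -0.1] F [ 1.7 -3.1  3. ] M [-0.65 -0.45 -0.09] t 10.6
```

View pics/i2.png

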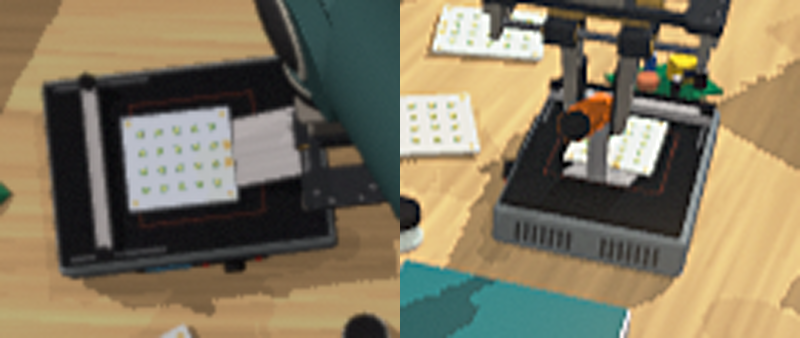

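```bash
for i in 1 2; do python3 -m pendant '[[[0,0,0,0.004,0,0.0004,-1],[0,0,0,0.004,0,0.0004,-1],[0,0,0,0,0,0,-1]]]' >/dev/null; python3 -c "
from tgt import *
st()"; done;  for i in 1 2 3; do python3 -m pendant '[[[0,0,0,0.003,0,0.0003,-1],[0,0,0,0,0,0,-1]]]' >/dev/null; python3 -c "
from tgt import *
st()"; done
```

```text
tip [  1.8 -32.4  -0.5] ypr [  8.5 -24.   -0.1] F [ 1.2 -3.2  2.8] M [-0.71 -0.42 -0.11] t 10.95
tip [  1.7 -24.3  -0.5] ypr [  8.5 -24.   -0.1] F [ 0.7 -3.   3.4] M [-0.74 -0.41 -0.12] t 11.2
tip [  1.8 -21.9  -0.5] ypr [  8.5 -24.   -0.1] F [ 0.3 -3.7  4.9] M [-0.87 -0.35 -0.04] t 11.37
tip [  1.9 -19.4  -0.5] ypr [  8.5 -24.   -0.1] F [ 0.9 -5.   5.6] M [-1.09 -0.33 -0.05] t 11.53
tip [  1.9 -16.5  -0.5] ypr [  8.5 -24.   -0.1] F [ 1.1 -4.5  4.9] M [-1.16 -0.39 -0.01] t 11.7
```

```bash
for i in 1 2 3; do python3 -m pendant '[[[0,0,0,0.003,0,0.0003,-1],[0,0,0,0,0,0,-1]]]' >/dev/null; python3 -c "
from tgt import *
st()"; done; cat > mod.py <<'E'
from bl import *
def modplane(p):
    W=cloud(p);l=(W-PRE)@Sp(PY).as_matrix();hsv=cv2.cvtColor(p["img"],cv2.COLOR_BGR2HSV)
    m=(abs(l[...,0])<.04)&(l[...,1]>-.028)&(l[...,1]<.065)&(l[...,2]>.057)&(l[...,2]<.09)&(hsv[...,2]>100)
    P=l[m];c=np.c_[P[:,:2],np.ones(len(P))]
    k=np.linalg.lstsq(c,P[:,2],rcond=None)[0];
    for _ in range(3):
        g=abs(c@k-P[:,2])<.003;k=np.linalg.lstsq(c[g],P[g,2],rcond=None)[0]
    z=lambda y:(k[2]+k[1]*y-.055)*1000
    print("module tilt deg x,y",np.degrees(k[:2]).round(2),"top z at near edge",z(-.0255).round(1),"far",z(.0705).round(1),"y ext",np.percentile(P[g][:,1],[1,99]).round(4),g.sum())
def pic(name,p=None,q=None):
    p=p or bot.get_image("top");q=q or bot.get_image("scene")
    a=p["img"][110:220,180:310];b=q["img"][140:240,310:430]
    cv2.imwrite(f"pics/{name}.png",np.hstack([cv2.resize(a,(400,338),interpolation=cv2.INTER_CUBIC),cv2.resize(b,(400,338),interpolation=cv2.INTER_CUBIC)]))
    modplane(p);modplane(q)
E
python3 -c "
from mod import *
pic('i3')"
```

```text
tip [  2.  -13.6  -0.5] ypr [  8.4 -24.   -0.1] F [ 1.2 -5.5  5.6] M [-1.16 -0.35 -0.02] t 11.87
tip [  2.  -10.5  -0.5] ypr [  8.4 -24.   -0.1] F [ 0.9 -5.8  6. ] M [-1.13 -0.41 -0.02] t 12.03
tip [ 1.9 -7.4 -0.5] ypr [  8.4 -24.   -0.1] F [ 1.  -5.2  5.8] M [-1.13 -0.43 -0.05] t 12.2
module tilt deg x,y [ 0.4  -4.02] top z at near edge 12.7 far 5.9 y ext [-0.0266  0.0637] 719
module tilt deg x,y [ 0.28 -3.87] top z at near edge 14.1 far 7.6 y ext [-0.0235  0.0638] 207
```

View pics/i3.png

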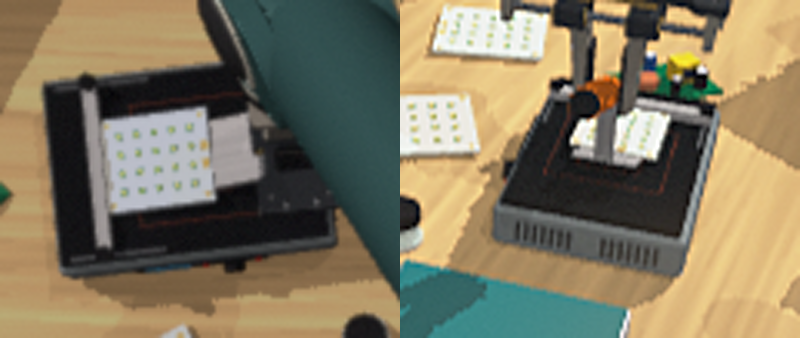

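```bash
python3 - <<'E'
from tgt import *
st();sp,S=ins(.006,-.0003,15,yaw=8.3);sgo(sp,S,5)
E
```

```text
tip [ 1.9 -7.5 -0.6] ypr [  8.4 -24.   -0.1] F [ 0.5 -5.4  4.4] M [-1.08 -0.39 -0.02] t 12.3
5 rows; dpos [ 0.     -0.0012 -0.0152] total turn tool [0.12 9.01 0.26]
[0.02, 1.8, 0.05, -0.0005, -0.0, 0.003]
[0.02, 1.8, 0.05, -0.0006, -0.0, 0.003]
[0.02, 1.8, 0.05, -0.0007, -0.0, 0.003]
[0.02, 1.8, 0.05, -0.0008, -0.0, 0.0029]
[0.02, 1.8, 0.05, -0.0009, -0.0, 0.0029]
```

```bash
python3 -m pendant '[[[0,1.8,0.05,-0.0005,0,0.003,-1],[0,1.8,0.05,-0.0006,0,0.003,-1],[0,1.8,0.05,-0.0007,0,0.003,-1],[0,0,0,0,0,0,-1]]]' >/dev/null; python3 -c "
from tgt import *
st()";python3 -m pendant '[[[0,1.8,0.05,-0.0008,0,0.0029,-1],[0,1.8,0.05,-0.0009,0,0.0029,-1],[0,0,0,0,0,0,-1]]]' >/dev/null; python3 - <<'E'
from tgt import *
st();sp,S=ins(.022,-.0001,8,yaw=8.3);sgo(sp,S,5)
E
```

```text
tip [ 1.1  0.8 -2.1] ypr [  8.3 -18.5   0. ] F [ 1.2 -3.   3.1] M [-0.32 -0.37 -0.1 ] t 12.63
tip [ 0.4  6.8 -1.8] ypr [  8.3 -14.9   0.1] F [ 0.7 -0.3 -0.5] M [-0.06 -0.16  0.  ] t 12.88
5 rows; dpos [ 0.0006  0.0059 -0.0116] total turn tool [-0.06  6.89 -0.06]
[-0.01, 1.38, -0.01, 0.0005, 0.0003, 0.0025]
[-0.01, 1.38, -0.01, 0.0005, 0.0003, 0.0025]
[-0.01, 1.38, -0.01, 0.0004, 0.0003, 0.0026]
[-0.01, 1.38, -0.01, 0.0003, 0.0003, 0.0026]
[-0.01, 1.38, -0.01, 0.0003, 0.0003, 0.0026]
```

```bash
python3 - <<'E'
from mod import *
p=bot.get_image("top");q=bot.get_image("scene");pic('i4',p,q);st()
sp,S,_=scur()
for im in (p,q):
    W=cloud(im);l=(W-sp)@S.as_matrix();hsv=cv2.cvtColor(im["img"],cv2.COLOR_BGR2HSV)
    m=(abs(l[...,0])<.028)&(l[...,1]>.003)&(l[...,1]<.03)&(abs(l[...,2])<.012);P=l[m]
    print("blade z",np.median(P[:,2]).round(4),len(P),[ (y,np.median(P[abs(P[:,1]-y)<.004,2]).round(4)) for y in(.006,.013,.02,.027)])
    o=(hsv[...,0]<15)&(hsv[...,1]>150)&(abs(l[...,0])<.03)&(l[...,1]>-.18)&(l[...,1]<-.03)&(l[...,2]>.04)&(l[...,2]<.1);P=l[o]
    print("handle pts",len(P),[(y,np.percentile(P[abs(P[:,1]-y)<.01,2],95).round(4)) for y in (-.05,-.1,-.13,-.16) if (abs(P[:,1]-y)<.01).sum()>5])
E
```

```text
module tilt deg x,y [-0.1  -4.79] top z at near edge 14.0 far 6.0 y ext [-0.0265  0.0643] 717
module tilt deg x,y [ 0.1 -4.8] top z at near edge 15.9 far 7.8 y ext [-0.024  0.063] 128
tip [ 0.7  7.6 -0.9] ypr [  8.4 -15.    0. ] F [-0.6 -1.1 -0.8] M [-0.58 -0.06  0.05] t 12.98
blade z 0.0023 194 [(0.006, np.float64(0.0022)), (0.013, np.float64(0.0023)), (0.02, np.float64(0.0028)), (0.027, np.float64(0.0021))]
handle pts 28 [(-0.05, np.float64(0.0815))]
blade z -0.0091 72 [(0.006, np.float64(0.0046)), (0.013, np.float64(-0.0106)), (0.02, np.float64(-0.01)), (0.027, np.float64(-0.0083))]
handle pts 148 [(-0.05, np.float64(0.0835)), (-0.1, np.float64(0.0825)), (-0.13, np.float64(0.0825)), (-0.16, np.float64(0.0819))]
```

View pics/i4.png

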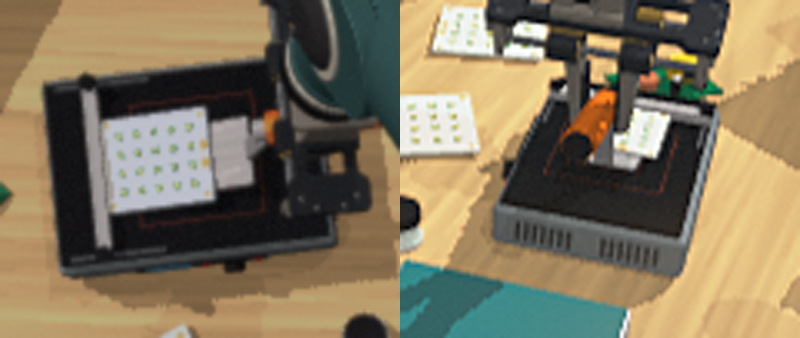

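```bash
python3 - <<'E'
from tgt import *
st();sp,S=ins(.022,.0002,8,yaw=8.3);sgo(sp,S,5)
E
```

```text
tip [ 0.7  7.6 -0.9] ypr [  8.4 -15.    0. ] F [-0.6 -1.1 -0.8] M [-0.58 -0.06  0.05] t 12.98
5 rows; dpos [ 0.0004  0.0049 -0.0124] total turn tool [-0.01  6.97  0.09]
[-0.0, 1.39, 0.02, 0.0003, 0.0002, 0.0026]
[-0.0, 1.39, 0.02, 0.0002, 0.0002, 0.0026]
[-0.0, 1.39, 0.02, 0.0002, 0.0002, 0.0026]
[-0.0, 1.39, 0.02, 0.0001, 0.0002, 0.0027]
[-0.0, 1.39, 0.02, 0.0, 0.0002, 0.0027]
```

```bash
python3 -m pendant '[[[0,1.4,0,0.0002,0.0002,0.0025,-1],[0,1.4,0,0.0002,0.0002,0.0025,-1],[0,1.4,0,0.0002,0.0002,0.0025,-1],[0,0,0,0,0,0,-1]]]' >/dev/null; python3 -c "
from tgt import *
st()";python3 -m pendant '[[[0,1.4,0,0.0002,0.0002,0.0025,-1],[0,1.4,0,0.0001,0.0002,0.0025,-1],[0,0,0,0,0,0,-1],[0,0,0,0,0,0,-1]]]' >/dev/null; python3 - <<'E'
from tgt import *
st();sp,S=ins(.0405,.0005,2,yaw=8.3);sgo(sp,S,6)
E
```

```text
tip [ 1.8 14.8 -0.6] ypr [  8.2 -10.7   0. ] F [ 0.9  0.  -3. ] M [-0.53 -0.16  0.  ] t 13.32
tip [ 2.7 20.9  1.1] ypr [ 8.3 -7.9 -0.1] F [-0.7  0.4 -2.5] M [-0.82 -0.11  0.05] t 13.65
6 rows; dpos [-0.0025  0.0126 -0.0129] total turn tool [0.09 5.92 0.05]
[0.01, 0.99, 0.01, 0.0012, -0.0001, 0.0028]
[0.01, 0.99, 0.01, 0.0011, -0.0001, 0.0028]
[0.01, 0.99, 0.01, 0.0011, -0.0001, 0.0028]
[0.01, 0.99, 0.01, 0.001, -0.0001, 0.0029]
[0.01, 0.99, 0.01, 0.001, -0.0001, 0.0029]
[0.01, 0.99, 0.01, 0.0009, -0.0001, 0.0029]
```

```bash
python3 -m pendant '[[[0,1,0,0.0011,-0.0001,0.0028,-1],[0,1,0,0.0011,-0.0001,0.0028,-1],[0,1,0,0.0011,-0.0001,0.0028,-1],[0,0,0,0,0,0,-1]]]' >/dev/null; python3 -c "
from tgt import *
st()";python3 -m pendant '[[[0,1,0,0.001,-0.0001,0.0026,-1],[0,1,0,0.001,-0.0001,0.0025,-1],[0,1,0,0.001,-0.0001,0.0025,-1],[0,0,0,0,0,0,-1],[0,0,0,0,0,0,-1]]]' >/dev/null; python3 - <<'E'
from mod import *
st();pic('i5');sp,S=ins(.0405,.0005,2,yaw=8.3);sgo(sp,S,2)
E
```

```text
tip [ 1.9 30.8  0.3] ypr [ 8.3 -4.9 -0. ] F [ 0.7 -0.3 -2.8] M [-0.89 -0.14 -0.03] t 13.98
tip [ 1.9 40.6  1.8] ypr [ 8.3 -1.9 -0.1] F [ 0.5 -1.5 -2.8] M [-1.23 -0.24  0.07] t 14.4
module tilt deg x,y [-0.07 -2.13] top z at near edge 11.8 far 8.2 y ext [-0.0227  0.0636] 752
module tilt deg x,y [-0.38 -2.16] top z at near edge 13.4 far 9.8 y ext [-0.0237  0.0643] 113
2 rows; dpos [-0.0001 -0.0002 -0.0014] total turn tool [ 0.09 -0.05  0.14]
[0.04, -0.03, 0.07, -0.0004, -0.0001, 0.0006]
[0.04, -0.03, 0.07, -0.0004, -0.0001, 0.0006]
```

View pics/i5.png

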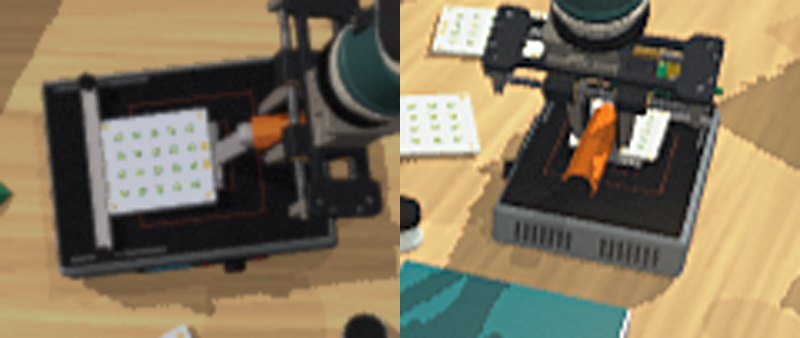

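```bash
python3 - <<'E'
from tgt import *
sp,S=ins(.0425,.0010,0,yaw=8.3);sgo(sp,S,2)
P,R=stool(sp,S);sp2,S2=ins(.0425,.012,-2,yaw=8.3);show(*stool(sp2,S2),p0=P,R0=R,n=4)
P,R=stool(sp2,S2);sp2,S2=ins(.033,.10,-2,yaw=8.3);show(*stool(sp2,S2),p0=P,R0=R,n=6)
E
```

```text
2 rows; dpos [-0.0001 -0.0002 -0.0052] total turn tool [0.09 1.95 0.16]
[0.05, 0.97, 0.08, -0.0013, -0.0001, 0.0023]
[0.05, 0.97, 0.08, -0.0013, -0.0001, 0.0022]
4 rows; dpos [ 0.0003 -0.0018  0.0066] total turn tool [0.01 2.   0.01]
[0.0, 0.5, 0.0, 0.0004, 0.0, -0.0017]
[0.0, 0.5, 0.0, 0.0004, 0.0, -0.0017]
[0.0, 0.5, 0.0, 0.0004, 0.0, -0.0017]
[0.0, 0.5, 0.0, 0.0005, 0.0, -0.0017]
6 rows; dpos [ 0.0013 -0.0094  0.088 ] total turn tool [0. 0. 0.]
[0.0, 0.0, 0.0, 0.0064, 0.0, -0.0133]
[0.0, 0.0, 0.0, 0.0064, 0.0, -0.0133]
[0.0, 0.0, 0.0, 0.0064, 0.0, -0.0133]
[0.0, 0.0, 0.0, 0.0064, 0.0, -0.0133]
[0.0, 0.0, 0.0, 0.0064, 0.0, -0.0133]
[0.0, 0.0, 0.0, 0.0064, 0.0, -0.0133]
```

```bash
python3 -m pendant '[[[0,1,0.1,-0.0013,-0.0001,0.0018,-1],[0,1,0.1,-0.0013,-0.0001,0.0018,-1],[0,0,0,0,0,0,-1]]]' >/dev/null; python3 -c "
from tgt import *
st()";python3 -m pendant '[[[0,0.5,0,0.0004,0,-0.0017,-1],[0,0.5,0,0.0004,0,-0.0017,-1],[0,0.5,0,0.0004,0,-0.0017,-1],[0,0.5,0,0.0004,0,-0.0017,-1],[0,0,0,0,0,0,-1]]]' >/dev/null; python3 - <<'E'
from mod import *
st();pic('i6')
E
```

```text
tip [ 2.2 41.3  1.2] ypr [8.1 0.1 0. ] F [-0.3 -0.3 -2.1] M [-0.79 -0.15  0.04] t 14.75
tip [ 2.6 41.1 13.2] ypr [ 8.1  2.1 -0.1] F [-0.1  0.1 -3.4] M [-1.19 -0.27 -0.04] t 15.17
module tilt deg x,y [-0.2   1.04] top z at near edge 18.3 far 20.1 y ext [-0.0246  0.0638] 751
module tilt deg x,y [0.64 3.21] top z at near edge 17.3 far 22.7 y ext [-0.0255  0.0646] 80
```

View pics/i6.png

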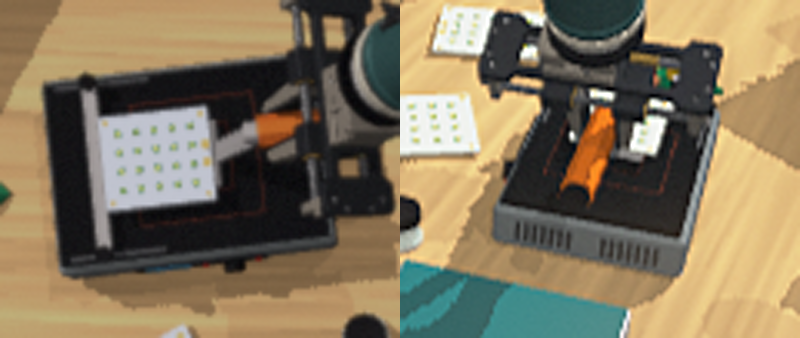

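```bash
python3 -m pendant '[[[0,0,0,0.003,0,-0.006,-1],[0,0,0,0.005,0,-0.011,-1],[0,0,0,0.0064,0,-0.0133,-1],[0,0,0,0.0064,0,-0.0133,-1],[0,0,0,0.0064,0,-0.0133,-1],[0,0,0,0.005,0,-0.01,-1],[0,0,0,0.003,0,-0.006,-1],[0,0,0,0,0,0,-1],[0,0,0,0,0,0,-1],[0,0,0,0,0,0,-1]]]' >/dev/null; cat > onb.py <<'E'
from mod import *
def onblade(p,save=None):
    W=cloud(p);sp,S,_=scur();l=(W-sp)@S.as_matrix();hsv=cv2.cvtColor(p["img"],cv2.COLOR_BGR2HSV)
    m=(abs(l[...,0])<.06)&(l[...,1]>-.003)&(l[...,1]<.12)&(l[...,2]>.003)&(l[...,2]<.022)
    P=l[m];c=np.c_[P[:,:2],np.ones(len(P))];k=np.linalg.lstsq(c,P[:,2],rcond=None)[0]
    a=P[(P[:,1]>.02)&(P[:,1]<.085)];b=P[abs(P[:,0])<.03]
    print("module in spat: tilt",np.degrees(k[:2]).round(2),"z",np.median(P[:,2]).round(4),"x",np.percentile(a[:,0],[1,99]).round(4),"y",np.percentile(b[:,1],[1,99]).round(4),"rect",[np.round(x,1) for x in rect(P)])
E
python3 - <<'E'
from onb import *
st();p=bot.get_image("top");q=bot.get_image("scene");onblade(p);onblade(q);sprint();cv2.imwrite("pics/i7.png",p["img"][60:260,150:450])
cv2.imwrite("pics/i7s.png",q["img"][60:300,250:500])
E
```

```text
tip [ 1.2 33.2 92.7] ypr [ 8.2  2.  -0. ] F [ 0.   0.3 -4.1] M [-1.14 -0.19  0.05] t 16.1
module in spat: tilt [-0.22 -0.51] z 0.0071 x [-0.0417  0.0408] y [-0.0003  0.0992] rect [array([-0.3, 49. ]), array([103.1,  84.5]), np.float64(89.6)]
module in spat: tilt [ 0.02 -0.25] z 0.0081 x [0.0065 0.0404] y [0.001  0.1014] rect [array([ 0.9, 50.3]), array([105.2,  83.1]), np.float64(86.8)]
root [0.5583 0.2499 0.1451] yaw,pitch,roll [8.22 2.06 0.  ] F [ 0.17  0.78 -2.61] M [-1.14 -0.21  0.01] t 16.2
```

View pics/i7.png

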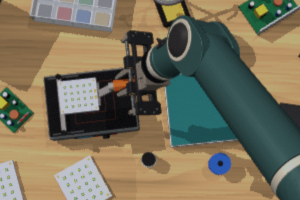

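View pics/i7s.png

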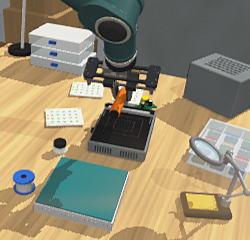

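```bash
cat > fl.py <<'E'
from onb import *
MY=.0515;YAW=8.2
def fp(p,dz=.002,along=0.): return fpose(YAW,p,my=MY,dz=dz,along=along)
def chk(seq,q=None):
    q=np.array(scur()[2]["q"]) if q is None else q;mx=0
    for sp,S in seq:
        P,R=stool(sp,S);x,a,b=ik(P,R,q,w=.004,m=.02);d=np.abs(x-q);q=x
        print(f"{a:.1f} {b:.1f} maxfrac {np.max(d*12/(0.7*np.array([2.57,2.57,3.14,3.14,3.14,3.14,3.14]))):.2f} j{np.argmax(d/np.array([2.57,2.57,3.14,3.14,3.14,3.14,3.14]))+1}",q.round(2))
    return q
E
python3 - <<'E'
from fl import *
sp,S,_=scur();tgt=fp(-2,dz=.10);print("target root",tgt[0].round(3))
q=chk(interp((sp,S),tgt,18)[::6]+[tgt]);q=chk([fp(9,.03)],q);print('--')
chk([fp(p) for p in np.arange(9,108,7)],q)
E
```

```text
target root [ 0.572 -0.173  0.126]
0.0 0.0 maxfrac 0.25 j1 [ 0.53  0.59 -0.79  1.77 -0.19  0.92  0.09]
0.0 0.0 maxfrac 1.30 j1 [ 0.72  0.62 -0.75  1.73 -0.16  1.05  0.27]
0.0 0.0 maxfrac 0.91 j1 [ 0.86  0.69 -0.69  1.6  -0.1   1.2   0.43]
0.0 0.0 maxfrac 0.91 j4 [ 0.93  0.78 -0.64  1.43 -0.04  1.34  0.54]
0.0 0.0 maxfrac 1.10 j6 [ 0.86  0.71 -0.6   1.57  0.06  1.13  0.46]
--
0.0 0.0 maxfrac 0.24 j6 [ 0.85  0.74 -0.59  1.58  0.08  1.09  0.46]
0.0 0.0 maxfrac 0.58 j2 [ 0.79  0.66 -0.56  1.64  0.13  1.03  0.38]
0.0 0.0 maxfrac 0.57 j7 [ 0.72  0.58 -0.54  1.7   0.21  0.98  0.27]
0.0 0.0 maxfrac 0.69 j7 [ 0.63  0.51 -0.5   1.76  0.3   0.95  0.15]
0.0 0.0 maxfrac 0.81 j7 [ 0.53  0.45 -0.47  1.81  0.4   0.93 -0.  ]
0.0 0.0 maxfrac 0.90 j7 [ 0.41  0.41 -0.44  1.85  0.53  0.94 -0.17]
0.0 0.0 maxfrac 0.94 j7 [ 0.3   0.4  -0.41  1.88  0.65  0.98 -0.34]
0.0 0.0 maxfrac 0.91 j7 [ 0.18  0.4  -0.4   1.91  0.77  1.04 -0.51]
0.0 0.0 maxfrac 0.84 j7 [ 0.07  0.42 -0.38  1.92  0.87  1.12 -0.66]
0.0 0.0 maxfrac 0.74 j7 [-0.03  0.46 -0.37  1.93  0.95  1.22 -0.8 ]
0.0 0.0 maxfrac 0.68 j1 [-0.14  0.51 -0.35  1.93  1.02  1.33 -0.91]
0.0 0.0 maxfrac 0.64 j1 [-0.23  0.58 -0.33  1.91  1.06  1.43 -1.01]
0.0 0.0 maxfrac 0.59 j1 [-0.32  0.66 -0.3   1.89  1.09  1.54 -1.1 ]
0.0 0.0 maxfrac 0.58 j2 [-0.4   0.75 -0.27  1.87  1.11  1.63 -1.17]
0.0 0.0 maxfrac 0.62 j2 [-0.47  0.84 -0.24  1.83  1.12  1.72 -1.22]
```

```bash
sed -i 's/YAW=8.2/YAW=7.3/' fl.py; python3 - <<'E'
from fl import *
tgt=fp(-2,dz=.08);print(tgt[0].round(3));sgo(*tgt,n=22)
E
```

```text
[ 0.57  -0.173  0.106]
22 rows; dpos [ 0.0108 -0.4233 -0.0395] total turn tool [-0.49 -0.06  0.78]
[-0.02, -0.0, 0.04, -0.0172, -0.0022, -0.0085]
[-0.02, -0.0, 0.04, -0.0172, -0.0022, -0.0085]
[-0.02, -0.0, 0.04, -0.0172, -0.0021, -0.0085]
[-0.02, -0.0, 0.04, -0.0172, -0.0021, -0.0085]
[-0.02, -0.0, 0.04, -0.0172, -0.0021, -0.0085]
[-0.02, -0.0, 0.04, -0.0172, -0.0021, -0.0085]
[-0.02, -0.0, 0.04, -0.0172, -0.0021, -0.0085]
[-0.02, -0.0, 0.04, -0.0172, -0.0021, -0.0085]
[-0.02, -0.0, 0.04, -0.0172, -0.0021, -0.0085]
[-0.02, -0.0, 0.04, -0.0172, -0.002, -0.0085]
[-0.02, -0.0, 0.04, -0.0172, -0.002, -0.0085]
[-0.02, -0.0, 0.04, -0.0172, -0.002, -0.0085]
[-0.02, -0.0, 0.04, -0.0172, -0.002, -0.0085]
[-0.02, -0.0, 0.04, -0.0172, -0.002, -0.0085]
[-0.02, -0.0, 0.04, -0.0172, -0.002, -0.0085]
[-0.02, -0.0, 0.04, -0.0172, -0.002, -0.0085]
[-0.02, -0.0, 0.04, -0.0172, -0.0019, -0.0085]
[-0.02, -0.0, 0.04, -0.0172, -0.0019, -0.0085]
[-0.02, -0.0, 0.04, -0.0172, -0.0019, -0.0085]
[-0.02, -0.0, 0.04, -0.0172, -0.0019, -0.0085]
[-0.02, -0.0, 0.04, -0.0172, -0.0019, -0.0085]
[-0.02, -0.0, 0.04, -0.0172, -0.0019, -0.0085]
```

```bash
python3 -m pendant '[[[0,0,0.04,-0.0043,-0.0005,-0.0021,-1],[0,0,0.04,-0.0086,-0.001,-0.0042,-1],[0,0,0.04,-0.0129,-0.0016,-0.0064,-1],[0,0,0.04,-0.0172,-0.0021,-0.0085,-1],[0,0,0.04,-0.0172,-0.0021,-0.0085,-1],[0,0,0.04,-0.0172,-0.0021,-0.0085,-1],[0,0,0.04,-0.0172,-0.0021,-0.0085,-1],[0,0,0.04,-0.0172,-0.0021,-0.0085,-1],[0,0,0.04,-0.0172,-0.0021,-0.0085,-1],[0,0,0.04,-0.0172,-0.0021,-0.0085,-1]]]' && python3 -m pendant '[[[0,0,0.04,-0.0172,-0.002,-0.0085,-1],[0,0,0.04,-0.0172,-0.002,-0.0085,-1],[0,0,0.04,-0.0172,-0.002,-0.0085,-1],[0,0,0.04,-0.0172,-0.002,-0.0085,-1],[0,0,0.04,-0.0172,-0.002,-0.0085,-1],[0,0,0.04,-0.0172,-0.002,-0.0085,-1],[0,0,0.04,-0.0172,-0.002,-0.0085,-1],[0,0,0.04,-0.0129,-0.0015,-0.0064,-1],[0,0,0.04,-0.0086,-0.001,-0.0042,-1],[0,0,0.04,-0.0043,-0.0005,-0.0021,-1]]]' ; python3 -m pendant '[[[0,0,0,0,0,0,-1],[0,0,0,0,0,0,-1],[0,0,0,0,0,0,-1]]]'; python3 - <<'E'
from fl import *
p=bot.get_image("top");q=bot.get_image("scene");onblade(p);onblade(q);sprint();sgo(*fp(5,dz=.012),n=8)
cv2.imwrite("pics/f0.png",cv2.resize(p["img"][100:240,270:480],None,fx=3.5,fy=3.5));cv2.imwrite("pics/f0s.png",cv2.resize(q["img"][180:380,180:430],None,fx=3,fy=3))
E
```

```text
t: 17.03
tool_pos: [0.5707, 0.0285, 0.1831]
ee_rot: [-1.768, -2.015, -0.502]
ft_force: [-0.7, -0.1, -3.9]
width: 0.28
t: 17.87
tool_pos: [0.5749, -0.1339, 0.1676]
ee_rot: [-1.775, -2.008, -0.5]
ft_force: [0.4, 0.2, -3.3]
width: 0.28
t: 18.12
tool_pos: [0.5748, -0.1303, 0.1684]
ee_rot: [-1.77, -2.011, -0.501]
ft_force: [-0.2, -0.1, -3.4]
width: 0.278
module in spat: tilt [ 0.01 -0.73] z 0.0071 x [-0.042   0.0407] y [-0.0007  0.1001] rect [array([-0.3, 49.4]), array([103.5,  84.7]), np.float64(89.7)]
module in spat: tilt [-0.48  0.52] z 0.0078 x [-0.0121  0.0223] y [-0.0004  0.0931] rect [array([17.1, 42.3]), array([85.4, 77.4]), np.float64(58.1)]
root [ 0.5675 -0.075   0.1152] yaw,pitch,roll [7.62 2.07 0.32] F [-0.46  0.66 -4.13] M [-1.09 -0.27  0.03] t 18.22
8 rows; dpos [ 0.001  -0.0917 -0.059 ] total turn tool [-0.46 -7.07  0.11]
[-0.06, -0.88, 0.01, -0.0136, -0.0013, 0.0003]
[-0.06, -0.88, 0.01, -0.0136, -0.0013, 0.0005]
[-0.06, -0.88, 0.01, -0.0136, -0.0013, 0.0007]
[-0.06, -0.88, 0.01, -0.0135, -0.0013, 0.0009]
[-0.06, -0.88, 0.01, -0.0135, -0.0013, 0.0011]
[-0.06, -0.88, 0.01, -0.0135, -0.0013, 0.0013]
[-0.06, -0.88, 0.01, -0.0135, -0.0013, 0.0015]
[-0.06, -0.88, 0.01, -0.0135, -0.0013, 0.0017]
```

View pics/f0.png

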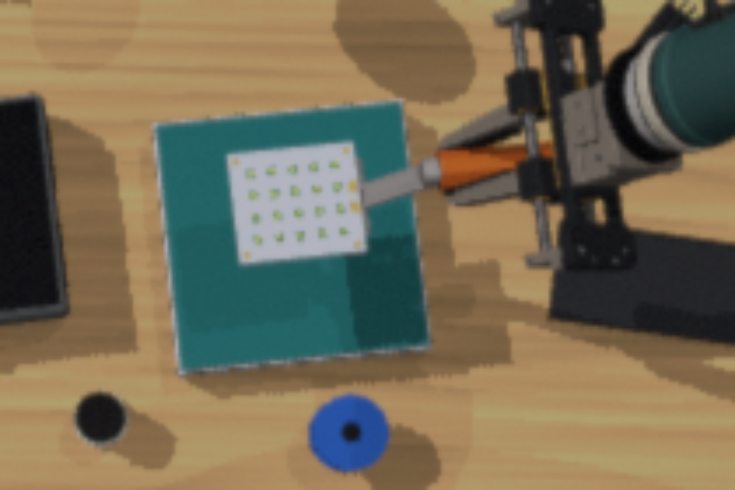

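View pics/f0s.png

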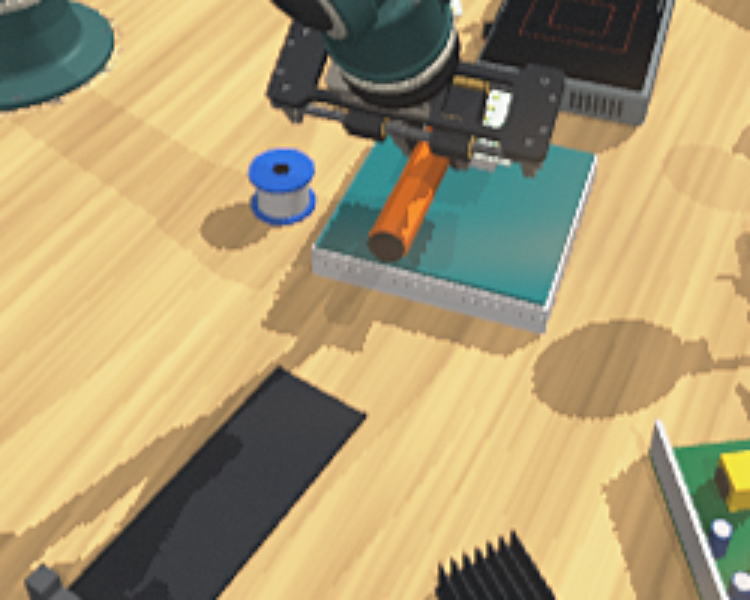

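```bash
python3 -m pendant '[[[-0.03,-0.44,0,-0.0068,-0.0007,0.0002,-1],[-0.05,-0.66,0,-0.0102,-0.001,0.0004,-1],[-0.06,-0.88,0.01,-0.0136,-0.0013,0.0007,-1],[-0.06,-0.88,0.01,-0.0136,-0.0013,0.0009,-1],[-0.06,-0.88,0.01,-0.0135,-0.0013,0.0011,-1],[-0.06,-0.88,0.01,-0.0135,-0.0013,0.0013,-1],[-0.06,-0.88,0.01,-0.0135,-0.0013,0.0013,-1],[-0.05,-0.66,0.01,-0.0101,-0.001,0.001,-1],[-0.03,-0.44,0,-0.0068,-0.0006,0.0008,-1],[-0.03,-0.44,0,-0.0068,-0.0006,0.0008,-1]]]'>/dev/null; python3 -m pendant '[[[0,0,0,0,0,0,-1],[0,0,0,0,0,0,-1],[0,0,0,0,0,0,-1]]]'; python3 - <<'E'
from fl import *
p=bot.get_image("top");onblade(p);sprint();sgo(*fp(9,dz=.003),n=3)
P,R=stool(*fp(9,dz=.003));show(*stool(*fp(100,.002)),p0=P,R0=R,n=14)
P,R=stool(*fp(20));show(*stool(*fp(26.5)),p0=P,R0=R,n=1)
E
```

```text
t: 19.3
tool_pos: [0.5759, -0.2229, 0.109]
ee_rot: [-1.849, -2.092, -0.41]
ft_force: [-0.5, 0.4, -3.5]
width: 0.281
module in spat: tilt [-0.41 -0.39] z 0.0066 x [-0.0421  0.0401] y [-0.0005  0.0993] rect [array([-0.8, 57.7]), array([ 85.2, 121.4]), np.float64(1.0)]
root [ 0.5703 -0.1742  0.0494] yaw,pitch,roll [ 7.26 -4.98 -0.07] F [ 0.43 -0.01 -3.39] M [-0.97 -0.2  -0.03] t 19.35
3 rows; dpos [-0.0007  0.0054  0.0015] total turn tool [ 0.06 -4.02 -0.02]
[0.02, -1.34, -0.01, 0.0019, -0.0, 0.0003]
[0.02, -1.34, -0.01, 0.0019, -0.0, 0.0003]
[0.02, -1.34, -0.01, 0.0019, -0.0, 0.0002]
14 rows; dpos [-0.028   0.2182  0.0679] total turn tool [ -0.29 -91.    -0.42]
[-0.02, -6.5, -0.03, 0.0164, -0.0001, 0.001]
[-0.02, -6.5, -0.03, 0.0164, -0.0, -0.0008]
[-0.02, -6.5, -0.03, 0.0162, -0.0, -0.0027]
[-0.02, -6.5, -0.03, 0.0158, -0.0, -0.0045]
[-0.02, -6.5, -0.03, 0.0152, -0.0, -0.0063]
[-0.02, -6.5, -0.03, 0.0144, -0.0, -0.008]
[-0.02, -6.5, -0.03, 0.0134, 0.0, -0.0095]
[-0.02, -6.5, -0.03, 0.0122, 0.0, -0.011]
[-0.02, -6.5, -0.03, 0.0109, 0.0, -0.0123]
[-0.02, -6.5, -0.03, 0.0094, 0.0, -0.0135]
[-0.02, -6.5, -0.03, 0.0079, 0.0, -0.0144]
[-0.02, -6.5, -0.03, 0.0062, 0.0001, -0.0152]
[-0.02, -6.5, -0.03, 0.0044, 0.0001, -0.0158]
[-0.02, -6.5, -0.03, 0.0026, 0.0001, -0.0162]
1 rows; dpos [-0.0015  0.012   0.0138] total turn tool [-0.02 -6.5  -0.03]
[-0.02, -6.5, -0.03, 0.0143, 0.0, -0.0115]
```

```bash
python3 -m pendant '[[[0,-1.3,0,0.0019,0,0.0005,-1],[0,-1.4,0,0.0021,0,0.0005,-1],[0,-2,0,0.0035,0,-0.0005,-1],[0,0,0,0,0,0,-1],[0,0,0,0,0,0,-1]]]'; python3 - <<'E'
from fl import *
sprint();p=bot.get_image("top");onblade(p);sgo(*fp(10),n=1)
sp,S,_=scur();e=sp+S.apply([0,MY+.048,.005]);t=sp+S.apply([0,.07,0]);print("edge z over pad",e[2]-.034,"tip",t[2]-.034)
E
```

```text
t: 19.77
tool_pos: [0.5753, -0.2149, 0.1123]
ee_rot: [-1.895, -2.148, -0.338]
ft_force: [-0.2, -0.0, -2.6]
width: 0.277
root [ 0.5701 -0.1712  0.0487] yaw,pitch,roll [ 7.36 -9.76 -0.07] F [-0.21 -0.01 -2.65] M [-0.71 -0.17 -0.02] t 19.77
module in spat: tilt [-0.29 -1.06] z 0.007 x [-0.0423  0.0404] y [0.0002 0.1187] rect [array([ 0.1, 58.8]), array([122.3, 119.7]), np.float64(90.0)]
1 rows; dpos [ 0.     -0.0004  0.0003] total turn tool [ 0.04 -0.26  0.01]
[0.04, -0.26, 0.01, -0.0003, -0.0, -0.0004]
edge z over pad 0.0023405103101611507 tip 0.002403769613675083
```

```bash
python3 -m pendant '[[[0,-5,0,0.011,0,-0.0088,-1],[0,-6.5,0,0.0143,0,-0.0115,-1],[0,-6.5,0,0.0143,0,-0.0115,-1],[0,-6.5,0,0.0143,0,-0.0115,-1],[0,-6.5,0,0.0143,0,-0.0115,-1],[0,-6.5,0,0.0143,0,-0.0115,-1],[0,-6.5,0,0.0143,0,-0.0115,-1],[0,-6.5,0,0.0143,0,-0.0115,-1],[0,-6.5,0,0.0143,0,-0.0115,-1],[0,-6.5,0,0.0143,0,-0.0115,-1]]]' && python3 -c "
from fl import *
sprint();p=bot.get_image('scene');cv2.imwrite('pics/f1.png',cv2.resize(p['img'][130:330,220:470],None,fx=3,fy=3))
p=bot.get_image('top');cv2.imwrite('pics/f1t.png',cv2.resize(p['img'][100:240,270:480],None,fx=3.5,fy=3.5))"
```

```text
t: 20.65
tool_pos: [0.5575, -0.0688, 0.1991]
ee_rot: [1.651, 1.858, -0.653]
ft_force: [0.3, 0.0, -2.6]
width: 0.281
root [ 0.5627 -0.106   0.1316] yaw,pitch,roll [  6.23 -73.46  -0.7 ] F [ 0.31  0.03 -2.63] M [ 1.01  0.14 -0.08] t 20.65
```

View pics/f1.png

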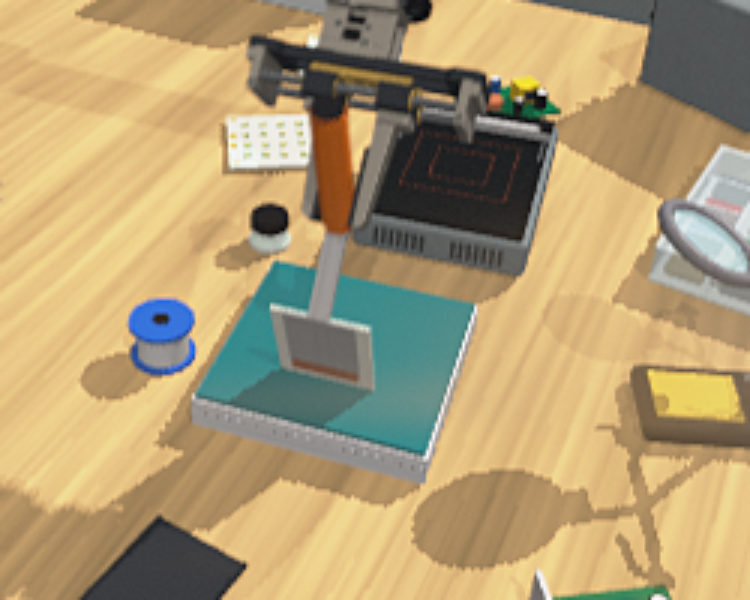

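View pics/f1t.png

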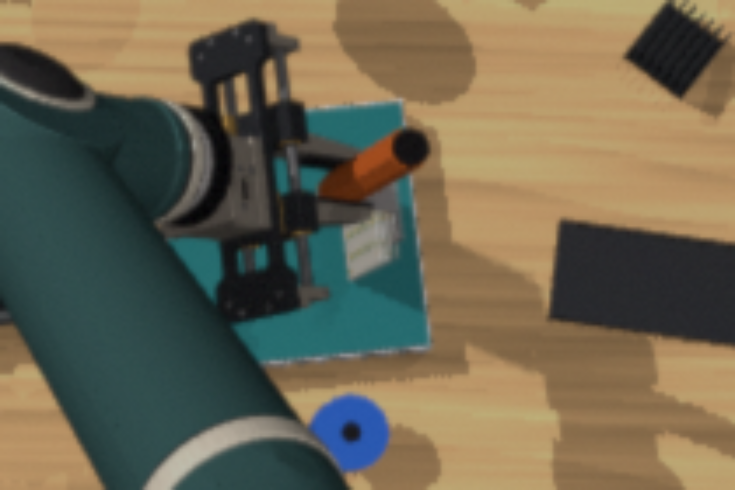

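```bash
python3 -m pendant '[[[0,-6.5,0,0.0143,0,-0.0115,-1],[0,-6.5,0,0.0143,0,-0.0115,-1],[0,-6.5,0,0.0143,0,-0.0115,-1],[0,-6.5,0,0.0143,0,-0.0115,-1],[0,-4,0,0.0088,0,-0.007,-1],[0,0,0,0,0,0,-1],[0,0,0,0,0,0,-1],[0,0,0,0,0,0,-1],[0,0,0,0,0,0,-1]]]' && python3 -c "
from fl import *
sprint();p=bot.get_image('scene');cv2.imwrite('pics/f2.png',cv2.resize(p['img'][130:330,220:470],None,fx=3,fy=3))"
```

```text
t: 21.5
tool_pos: [0.5476, 0.0074, 0.1746]
ee_rot: [1.321, 1.48, -0.978]
ft_force: [-0.0, 0.3, -1.9]
width: 0.279
root [ 0.5557 -0.0582  0.1344] yaw,pitch,roll [-173.03  -76.91 -179.57] F [-0.04  0.29 -1.91] M [ 1.42  0.07 -0.03] t 21.5
```

View pics/f2.png

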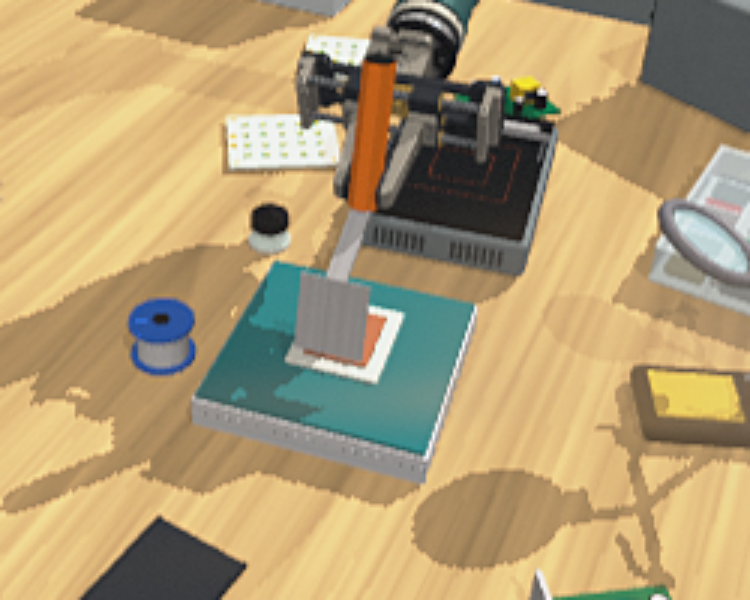

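```bash
python3 - <<'E'
from fl import *
sp,S,_=scur();sgo(sp+[0.01,-.08,.06],S,5)
chk(interp((sp,S),(sp+[0.01,-.08,.06],S),5))
E
```

```text
5 rows; dpos [ 0.01 -0.08  0.06] total turn tool [ 0. -0.  0.]
[0.0, -0.0, 0.0, -0.0161, 0.0002, 0.012]
[0.0, -0.0, 0.0, -0.0161, 0.0002, 0.012]
[0.0, -0.0, 0.0, -0.0161, 0.0002, 0.012]
[0.0, -0.0, 0.0, -0.0161, 0.0002, 0.012]
[0.0, -0.0, 0.0, -0.0161, 0.0002, 0.012]
0.0 0.0 maxfrac 0.19 j2 [-0.43  0.76 -0.22  1.85  1.1   1.66 -1.16]
0.0 0.0 maxfrac 0.19 j2 [-0.41  0.74 -0.21  1.86  1.12  1.65 -1.14]
0.0 0.0 maxfrac 0.19 j2 [-0.39  0.71 -0.2   1.88  1.13  1.64 -1.12]
0.0 0.0 maxfrac 0.18 j2 [-0.37  0.68 -0.19  1.89  1.15  1.63 -1.1 ]
0.0 0.0 maxfrac 0.18 j2 [-0.35  0.65 -0.19  1.91  1.16  1.61 -1.07]
```

```bash
python3 -m pendant '[[[0,0,0,-0.0161,0,0.012,-1],[0,0,0,-0.0161,0,0.012,-1],[0,0,0,-0.0161,0,0.012,-1],[0,0,0,-0.0161,0,0.012,-1],[0,0,0,-0.0161,0,0.012,-1],[0,0,0,0,0,0,-1]]]' && python3 - <<'E'
from fl import *
sprint();sp,S,o=scur()
R1=ROOT+Sp(SY).apply([.0022,0,0])
tg=(R1+[0,0,.16],Sp(SY))
q=chk(interp((sp,S),tg,18)[::3]+[tg]);sgo(*tg,n=16)
E
```

```text
t: 22.05
tool_pos: [0.5565, -0.0756, 0.2375]
ee_rot: [1.324, 1.473, -0.979]
ft_force: [-0.7, 0.0, -2.4]
width: 0.28
root [ 0.5644 -0.1413  0.1975] yaw,pitch,roll [-172.45  -76.73 -178.73] F [-0.67  0.02 -2.37] M [1.42 0.06 0.02] t 22.05
0.0 0.0 maxfrac 0.46 j2 [-0.29  0.58 -0.2   1.92  1.14  1.54 -1.03]
0.0 0.0 maxfrac 1.38 j6 [-0.1   0.4  -0.22  1.94  1.    1.29 -0.82]
0.0 0.0 maxfrac 1.83 j7 [ 0.13  0.28 -0.21  1.91  0.76  1.06 -0.48]
0.0 0.0 maxfrac 2.39 j7 [ 0.41  0.28 -0.22  1.82  0.4   0.97 -0.04]
0.0 0.0 maxfrac 2.10 j7 [ 0.69  0.37 -0.27  1.68  0.07  1.06  0.34]
0.0 0.0 maxfrac 1.37 j1 [ 0.9   0.55 -0.31  1.5  -0.13  1.26  0.57]
0.0 0.0 maxfrac 0.96 j2 [ 0.99  0.69 -0.33  1.35 -0.22  1.42  0.65]
16 rows; dpos [-0.0363 -0.3126 -0.0193] total turn tool [  6.17 102.66  14.1 ]
[0.39, 6.42, 0.88, -0.0043, -0.0045, 0.0187]
[0.39, 6.42, 0.88, -0.0064, -0.0043, 0.0181]
[0.39, 6.42, 0.88, -0.0085, -0.004, 0.0173]
[0.39, 6.42, 0.88, -0.0104, -0.0038, 0.0163]
[0.39, 6.42, 0.88, -0.0122, -0.0035, 0.015]
[0.39, 6.42, 0.88, -0.0139, -0.0032, 0.0136]
[0.39, 6.42, 0.88, -0.0154, -0.0029, 0.012]
[0.39, 6.42, 0.88, -0.0167, -0.0026, 0.0102]
[0.39, 6.42, 0.88, -0.0177, -0.0022, 0.0083]
[0.39, 6.42, 0.88, -0.0186, -0.0019, 0.0063]
[0.39, 6.42, 0.88, -0.0192, -0.0016, 0.0042]
[0.39, 6.42, 0.88, -0.0196, -0.0013, 0.002]
[0.39, 6.42, 0.88, -0.0197, -0.001, -0.0002]
[0.39, 6.42, 0.88, -0.0195, -0.0007, -0.0024]
[0.39, 6.42, 0.88, -0.0192, -0.0004, -0.0046]
[0.39, 6.42, 0.88, -0.0185, -0.0001, -0.0067]
```

```bash
python3 -m pendant '[[[0.4,6.4,0.9,-0.0043,-0.0045,0.0187,-1],[0.4,6.4,0.9,-0.0064,-0.0043,0.0181,-1],[0.4,6.4,0.9,-0.0085,-0.004,0.0173,-1],[0.4,6.4,0.9,-0.0104,-0.0038,0.0163,-1],[0.4,6.4,0.9,-0.0122,-0.0035,0.015,-1],[0.4,6.4,0.9,-0.0139,-0.0032,0.0136,-1],[0.4,6.4,0.9,-0.0154,-0.0029,0.012,-1],[0.4,6.4,0.9,-0.0167,-0.0026,0.0102,-1]]]' && python3 -m pendant '[[[0.4,6.4,0.9,-0.0177,-0.0022,0.0083,-1],[0.4,6.4,0.9,-0.0186,-0.0019,0.0063,-1],[0.4,6.4,0.9,-0.0192,-0.0016,0.0042,-1],[0.4,6.4,0.9,-0.0196,-0.0013,0.002,-1],[0.4,6.4,0.9,-0.0197,-0.001,-0.0002,-1],[0.4,6.4,0.9,-0.0195,-0.0007,-0.0024,-1],[0.4,6.4,0.9,-0.0192,-0.0004,-0.0046,-1],[0.4,6.4,0.9,-0.0185,-0.0001,-0.0067,-1],[0,0,0,0,0,0,-1],[0,0,0,0,0,0,-1]]]'; python3 - <<'E'
from fl import *
sprint();p=bot.get_image("top");q=bot.get_image("scene")
cv2.imwrite("pics/m1.png",cv2.resize(p["img"][100:240,270:480],None,fx=3.5,fy=3.5))
for im in (p,q):
    W=cloud(im);hsv=cv2.cvtColor(im["img"],cv2.COLOR_BGR2HSV)
    m=(np.hypot(W[...,0]-COOL[0],W[...,1]-COOL[1])<.09)&~((hsv[...,0]>78)&(hsv[...,0]<105)&(hsv[...,1]>80))
    print("module",rectfit_(im,m) if 0 else "",[np.round(x,1) for x in rect(W[m&(W[...,2]<.06)])],"z med",np.nanmedian(W[m][:,2]).round(4))
    cp=m&(hsv[...,0]<15)&(hsv[...,1]>90)
    print(" copper",[np.round(x,1) for x in rect(W[cp])],"z",np.nanpercentile(W[cp][:,2],[10,50,90]).round(4),cp.sum(),np.nanmean(W[cp],0).round(4))
blade_=blade(lim=.03)
R1=ROOT+Sp(SY).apply([.0022,0,0]);sgo(R1+[0,0,.05],Sp(SY))
E
```

```text
t: 22.72
tool_pos: [0.5394, -0.2278, 0.226]
ee_rot: [2.002, 1.976, -0.321]
ft_force: [-0.7, -0.2, -2.9]
width: 0.281
t: 23.55
tool_pos: [0.5184, -0.3875, 0.2108]
ee_rot: [-2.06, -1.812, -0.534]
ft_force: [0.2, 1.0, -2.2]
width: 0.277
root [ 0.5247 -0.3339  0.1555] yaw,pitch,roll [-6.89 -0.14  0.7 ] F [ 0.16  1.01 -2.17] M [-0.68 -0.01 -0.01] t 23.55
module  [array([550.2, -16.7]), array([87.2, 99. ]), np.float64(7.2)] z med 0.0388
 copper [array([549.8, -16. ]), array([56.5, 68.9]), np.float64(7.7)] z [0.0373 0.0404 0.0435] 480 [ 0.5496 -0.0162  0.0404]
module  [array([573.2, -23.4]), array([135.5, 122.2]), np.float64(3.8)] z med 0.0398
 copper [array([550. , -16.6]), array([57.5, 70.1]), np.float64(6.8)] z [0.0401 0.0418 0.0434] 367 [ 0.5508 -0.0181  0.0418]
top slope deg x,y [-0.45  0.05] z at mid 0.0009 x ext [-0.0292  0.0297] y max 0.0682
3 rows; dpos [-0.002  -0.0062 -0.1075] total turn tool [-0.4   0.27  0.03]
[-0.13, 0.09, 0.01, -0.0195, -0.0003, 0.0302]
[-0.13, 0.09, 0.01, -0.0195, -0.0004, 0.0302]
[-0.13, 0.09, 0.01, -0.0196, -0.0004, 0.0301]
```

View pics/m1.png

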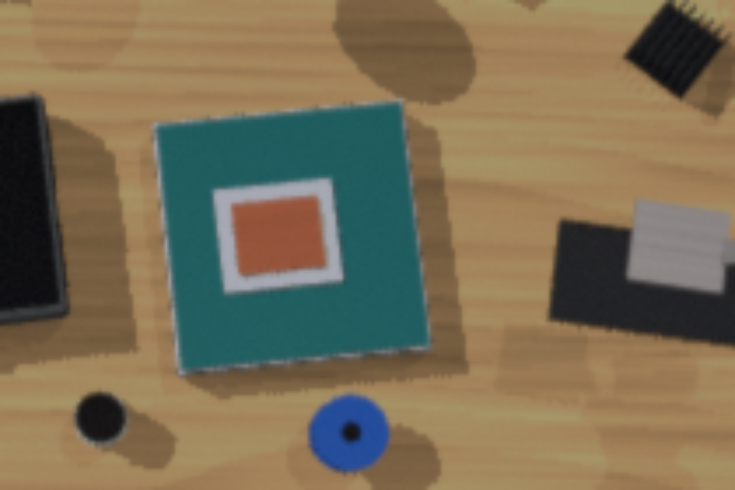

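```bash
python3 - <<'E'
from fl import *
sgo(ROOT+[0,0,.03],Sp(SY),5)
E
```

```text
5 rows; dpos [-0.0042 -0.0059 -0.1275] total turn tool [-0.4   0.27  0.03]
[-0.08, 0.05, 0.01, -0.0136, -0.0006, 0.0216]
[-0.08, 0.05, 0.01, -0.0137, -0.0006, 0.0216]
[-0.08, 0.05, 0.01, -0.0137, -0.0007, 0.0216]
[-0.08, 0.05, 0.01, -0.0137, -0.0007, 0.0216]
[-0.08, 0.05, 0.01, -0.0137, -0.0007, 0.0215]
```

```bash
python3 -m pendant '[[[0,0,0,-0.0136,-0.0006,0.0216,-1],[0,0,0,-0.0137,-0.0006,0.0216,-1],[0,0,0,-0.0137,-0.0007,0.0216,-1],[0,0,0,-0.0137,-0.0007,0.0216,-1],[0,0,0,-0.0137,-0.0007,0.0215,-1],[0,0,0,0,0,0,-1],[0,0,0,0,0,0,-1],[0,0,0,0,0,0,-1]]]' && python3 - <<'E'
from fl import *
sprint();p=blade(lim=.02);q=blade(cam="scene",lim=.02);sgo(ROOT+[0,0,.03],Sp(SY),1)
cv2.imwrite("pics/r1.png",cv2.resize(p["img"][140:230,410:560],None,fx=5,fy=5,interpolation=cv2.INTER_CUBIC));cv2.imwrite("pics/r1s.png",cv2.resize(q["img"][270:400,150:330],None,fx=4,fy=4,interpolation=cv2.INTER_CUBIC))
# predicted: tail end and posts in scene/top
for n,im in (("top",p),("scene",q)):
    sp,S,_=scur()
    print(n,"handle tail top",proj(im,sp+S.apply([0,-.17,.081])).round(1),"notch bottom mid (ROOT)",proj(im,ROOT-[0,0,.003]+Sp(SY).apply([0,-.16,.058])).round(1),"post tops",[proj(im,ROOT-[0,0,.003]+Sp(SY).apply([x,-.16,.07])).round(1) for x in(-.0155,.0155)])
E
```

```text
t: 24.37
tool_pos: [0.5187, -0.389, 0.0898]
ee_rot: [-2.055, -1.827, -0.537]
ft_force: [-0.3, -0.4, -2.0]
width: 0.278
root [ 0.5249 -0.3356  0.0342] yaw,pitch,roll [-6.39 -0.35  0.24] F [-0.31 -0.37 -1.97] M [-0.69 -0.01 -0.06] t 24.37
top slope deg x,y [ 1.15 -1.09] z at mid 0.0017 x ext [-0.029   0.0297] y max 0.0702
scene slope deg x,y [-0.09 -0.16] z at mid 0.0033 x ext [-0.0291  0.0301] y max 0.0712
1 rows; dpos [-0.0005  0.0018 -0.0016] total turn tool [-0.26  0.39  0.04]
[-0.26, 0.39, 0.04, 0.0007, -0.0007, 0.0022]
top handle tail top [535.5 182.7] notch bottom mid (ROOT) [521.1 185.5] post tops [array([522.6, 190.5]), array([523.6, 179.4])]
scene handle tail top [191.3 371.3] notch bottom mid (ROOT) [201.9 384.4] post tops [array([194.6, 376.1]), array([207. , 385.4])]
```

View pics/r1.png

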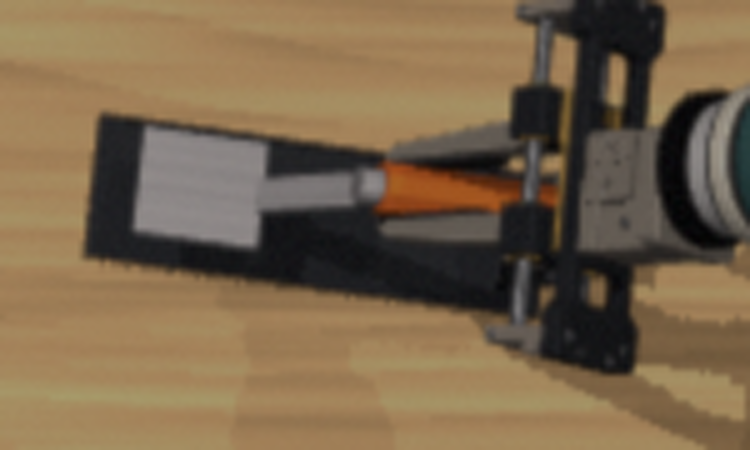

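View pics/r1s.png

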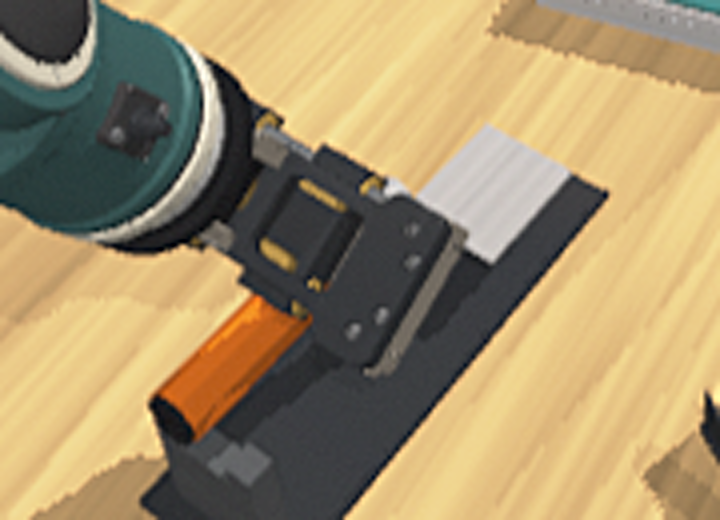

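```bash
python3 - <<'E'
from meas import *
from plan import Sp
ROOT=np.array([.5247,-.3343,.003]);S=Sp(-6.6)
for n in("top0","scene0"):
    p=load(n);W=cloud(p);l=(W-ROOT)@S.as_matrix();hsv=cv2.cvtColor(p["img"],cv2.COLOR_BGR2HSV)
    m=(l[...,1]>-.172)&(l[...,1]<-.145)&(abs(l[...,0])<.045)&(l[...,2]>.045)&(l[...,2]<.075)&(hsv[...,1]<90)
    P=l[m]
    for s in (-1,1):
        Q=P[P[:,0]*s>0.008];print(n,s,len(Q),"x",np.percentile(Q[:,0],[2,50,98]).round(4) if len(Q) else "","y",Q[:,1].mean().round(4) if len(Q) else "","z",np.median(Q[:,2]).round(4) if len(Q) else "")
    t=(l[...,1]>-.14)&(l[...,1]<.09)&(abs(l[...,0])<.07)&(hsv[...,2]<75)&(W[...,2]<.012)
    Q=l[t];print("tray x by y",[(y,np.percentile(Q[abs(Q[:,1]-y)<.006,0],[1,99]).round(4).tolist()) for y in(-.1,-.05,.078)],"ymax",np.percentile(Q[:,1],99.5).round(4))
    o=(hsv[...,0]<15)&(hsv[...,1]>150)&(abs(l[...,0])<.04)&(l[...,1]>-.2)&(l[...,1]<-.03);Q=l[o]
    print("handle x by y",[(y,np.percentile(Q[abs(Q[:,1]-y)<.008,0],[2,98]).round(4).tolist()) for y in(-.06,-.1,-.14,-.16)],"ymin",np.percentile(Q[:,1],1).round(4))
E
```

```text
top0 -1 53 x [-0.0299 -0.0232 -0.0139] y -0.1549 z 0.0643
top0 1 37 x [0.0165 0.024  0.0302] y -0.1553 z 0.0649
tray x by y [(-0.1, [-0.0414, 0.0393]), (-0.05, [-0.0416, 0.0394]), (0.078, [-0.0416, 0.0394])] ymax 0.0867
handle x by y [(-0.06, [-0.0132, 0.0127]), (-0.1, [-0.0128, 0.0127]), (-0.14, [-0.0131, 0.0258]), (-0.16, [-0.0126, 0.0131])] ymin -0.1696
scene0 -1 65 x [-0.0286 -0.0235 -0.0106] y -0.1585 z 0.0688
scene0 1 165 x [0.0099 0.026  0.0307] y -0.1581 z 0.0643
tray x by y [(-0.1, [-0.0183, 0.042]), (-0.05, [-0.0199, 0.0419]), (0.078, [-0.0411, 0.0412])] ymax 0.0856
handle x by y [(-0.06, [-0.0212, 0.0133]), (-0.1, [-0.02, 0.0134]), (-0.14, [-0.0085, 0.0136]), (-0.16, [-0.0093, 0.0141])] ymin -0.1684
```

```bash
python3 -m pendant '[[[-0.26,0.39,0.04,0.0005,-0.0005,0.001,-1],[0,0,0,0,0,0,-1],[0,0,0,0,0,0,-1]]]' >/dev/null; cat > hx.py <<'E'
from fl import *
def hx():
    sprint()
    for c in ("top","scene"):
        p=bot.get_image(c);W=cloud(p);S=Sp(SY);l=(W-ROOT)@S.as_matrix();hsv=cv2.cvtColor(p["img"],cv2.COLOR_BGR2HSV)
        o=(hsv[...,0]<15)&(hsv[...,1]>150)&(abs(l[...,0])<.04)&(l[...,1]>-.2)&(l[...,1]<-.03)&(l[...,2]>.03);Q=l[o]
        print(c,"handle in REST frame x by y",[(y,np.percentile(Q[abs(Q[:,1]-y)<.008,0],[2,98]).round(4).tolist(),np.percentile(Q[abs(Q[:,1]-y)<.008,2],90).round(4)) for y in(-.05,-.06,-.14,-.16) if (abs(Q[:,1]-y)<.008).sum()>6],"ymin",np.percentile(Q[:,1],1).round(4))
        b=(abs(l[...,0])<.05)&(l[...,1]>.01)&(l[...,1]<.06)&(hsv[...,1]<60)&(hsv[...,2]>90)&(l[...,2]<.05);Q=l[b];print("   blade x",np.percentile(Q[:,0],[2,98]).round(4),"z",np.median(Q[:,2]).round(4))
    sgo(ROOT,Sp(SY),4)
E
python3 -c "
from hx import *
hx()"
```

```text
root [ 0.5231 -0.3351  0.0318] yaw,pitch,roll [-6.67  0.1   0.17] F [-0.41 -0.24 -2.53] M [-0.71  0.03 -0.03] t 24.72
top handle in REST frame x by y [(-0.05, [-0.0151, 0.0112], np.float64(0.1109)), (-0.06, [-0.0151, 0.0107], np.float64(0.1123))] ymin -0.1324
   blade x [-0.03    0.0274] z 0.0307
scene handle in REST frame x by y [(-0.14, [-0.0115, 0.0111], np.float64(0.1125)), (-0.16, [-0.0112, 0.0112], np.float64(0.1125))] ymin -0.1695
   blade x [-0.0295  0.0276] z 0.0319
4 rows; dpos [ 0.0015  0.0007 -0.0284] total turn tool [-0.13 -0.12 -0.15]
[-0.03, -0.03, -0.04, -0.0033, 0.0004, 0.0063]
[-0.03, -0.03, -0.04, -0.0033, 0.0004, 0.0063]
[-0.03, -0.03, -0.04, -0.0033, 0.0003, 0.0063]
[-0.03, -0.03, -0.04, -0.0033, 0.0003, 0.0063]
```

```bash
python3 -m pendant '[[[0,0,0,-0.0033,0.0006,0.0063,-1],[0,0,0,-0.0033,0.0005,0.0063,-1],[0,0,0,-0.0025,0.0003,0.0047,-1],[0,0,0,0,0,0,-1],[0,0,0,0,0,0,-1]]]'; python3 -c "
from hx import *
hx()"
```

```text
t: 25.23
tool_pos: [0.5177, -0.3875, 0.0658]
ee_rot: [-2.053, -1.817, -0.546]
ft_force: [-0.2, -0.6, -2.9]
width: 0.278
root [ 0.5242 -0.3336  0.0108] yaw,pitch,roll [-6.64  0.21  0.28] F [-0.16 -0.62 -2.9 ] M [-0.75 -0.05  0.  ] t 25.23
top handle in REST frame x by y [(-0.05, [-0.0146, 0.0123], np.float64(0.0907)), (-0.06, [-0.012, 0.0123], np.float64(0.0912))] ymin -0.13
   blade x [-0.0287  0.0289] z 0.0096
scene handle in REST frame x by y [(-0.14, [-0.0089, 0.0124], np.float64(0.0918)), (-0.16, [-0.0096, 0.0123], np.float64(0.0919))] ymin -0.1684
   blade x [-0.0299  0.0291] z 0.0116
4 rows; dpos [-0.0001 -0.0001 -0.0085] total turn tool [-0.15 -0.15 -0.15]
[-0.04, -0.04, -0.04, -0.0011, -0.0, 0.0018]
[-0.04, -0.04, -0.04, -0.0011, -0.0, 0.0018]
[-0.04, -0.04, -0.04, -0.0011, -0.0, 0.0018]
[-0.04, -0.04, -0.04, -0.0011, -0.0, 0.0018]
```

```bash
python3 -m pendant '[[[0,-0.05,0,-0.0013,0.0002,0.0022,-1],[0,-0.05,0,-0.0013,0,0.0022,-1],[0,-0.05,0,-0.0008,0,0.0014,-1],[0,0,0,0,0,0,-1]]]'>/dev/null; python3 -c "
from tgt import *
sprint()"; for i in 1 2; do python3 -m pendant '[[[0,0,0,-0.0005,0,0.0009,-1],[0,0,0,0,0,0,-1]]]'>/dev/null; python3 -c "
from tgt import *
sprint()"; done
```

```text
root [ 0.5245 -0.3342  0.0044] yaw,pitch,roll [-6.65  0.01  0.24] F [-0.26  0.37 -1.76] M [-0.71  0.02  0.04] t 25.67
root [ 0.5248 -0.3343  0.0037] yaw,pitch,roll [-6.65 -0.    0.2 ] F [ 0.09 -0.57 -1.5 ] M [-0.63 -0.03 -0.08] t 25.83
root [ 0.5249 -0.3344  0.0031] yaw,pitch,roll [-6.65 -0.    0.19] F [-0.72  0.01 -0.52] M [-0.47 -0.06  0.04] t 26.0
```

```bash
python3 -m pendant '[[[0,0,0,-0.0003,0,0.0005,-1],[0,0,0,0,0,0,-1],[0,0,0,0,0,0,0],[0,0,0,0,0,0,0.3],[0,0,0,0,0,0,0.6],[0,0,0,0,0,0,1],[0,0,0,0,0,0,1],[0,0,0,0,0,0,1],[0,0,0,0,0,0,1],[0,0,0,0,0,0,1]]]'; python3 -m pendant '[[[0,0,0,0,0,0,1],[0,0,0,0,0,0,1],[0,0,0,0,0,0,1],[0,0,0,0,0,0,1]]]'
```

```text
t: 26.83
tool_pos: [0.5182, -0.388, 0.0573]
ee_rot: [-2.056, -1.82, -0.544]
ft_force: [0.7, 0.5, -0.2]
width: 0.84
t: 27.17
tool_pos: [0.5182, -0.388, 0.0574]
ee_rot: [-2.056, -1.82, -0.544]
ft_force: [0.7, -0.0, 0.0]
width: 1.001
```

Released. I'm backing out along the tool axis.

```bash
python3 -m pendant '[[[0,0,0,0,0,-0.015,1],[0,0,0,0,0,-0.03,1],[0,0,0,0,0,-0.035,1],[0,0,0,0,0,-0.035,1],[0,0,0,0,0,-0.035,1],[0,0,0,0,0,-0.03,1],[0,0,0,0,0,0,1],[0,0,0,0,0,0,1]]]'; python3 - <<'E'
from hx import *
hx0=hx()
p=bot.get_image("top");q=bot.get_image("scene");cv2.imwrite("pics/e.png",p["img"]);cv2.imwrite("pics/es.png",q["img"])
for im in (p,q):
    W=cloud(im);hsv=cv2.cvtColor(im["img"],cv2.COLOR_BGR2HSV)
    cp=(np.hypot(W[...,0]-COOL[0],W[...,1]-COOL[1])<.09)&(hsv[...,0]<15)&(hsv[...,1]>90)
    print(" copper",[np.round(x,1) for x in rect(W[cp])],np.nanmean(W[cp],0).round(4))
E
```

```text
t: 27.83
tool_pos: [0.5078, -0.478, 0.2152]
ee_rot: [-2.059, -1.822, -0.544]
ft_force: [0.8, 0.2, -0.7]
width: 1.0
root [ 0.5145 -0.4245  0.1598] yaw,pitch,roll [-6.73 -0.17  0.07] F [ 0.83  0.16 -0.69] M [-0.55  0.01  0.05] t 27.83
top handle in REST frame x by y [(-0.05, [-0.0129, 0.0117], np.float64(0.0828)), (-0.06, [-0.0129, 0.0126], np.float64(0.0832)), (-0.14, [-0.0133, 0.0123], np.float64(0.0831)), (-0.16, [-0.0137, 0.0121], np.float64(0.0827))] ymin -0.1699
   blade x [-0.0279  0.0293] z 0.0023
scene handle in REST frame x by y [(-0.05, [-0.0111, 0.0137], np.float64(0.083)), (-0.06, [-0.0071, 0.0137], np.float64(0.0828)), (-0.14, [-0.0111, 0.0131], np.float64(0.0818)), (-0.16, [-0.0084, 0.0133], np.float64(0.0822))] ymin -0.1686
   blade x [-0.0286  0.0304] z 0.0037
4 rows; dpos [ 0.0107  0.0875 -0.1543] total turn tool [-0.25 -0.09 -0.15]
[-0.06, -0.02, -0.04, -0.0, 0.0001, 0.0444]
[-0.06, -0.02, -0.04, -0.0, 0.0001, 0.0444]
[-0.06, -0.02, -0.04, -0.0, 0.0, 0.0444]
[-0.06, -0.02, -0.04, 0.0, -0.0, 0.0444]
 copper [array([549.7, -16.1]), array([56.5, 69. ]), np.float64(7.4)] [ 0.5496 -0.0159  0.0404]
 copper [array([550.3, -15.9]), array([57.6, 69.3]), np.float64(7.8)] [ 0.5508 -0.0182  0.0418]
```

View pics/e.png

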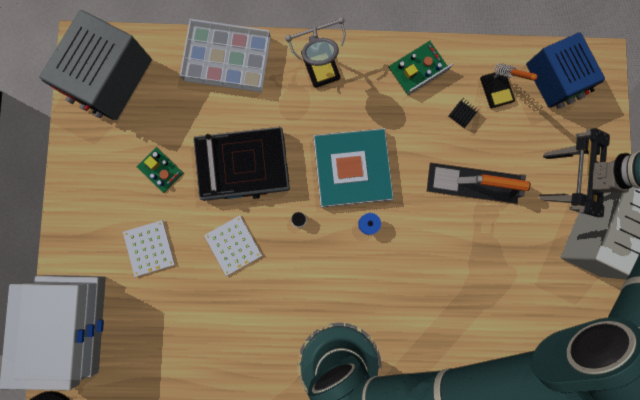

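View pics/es.png

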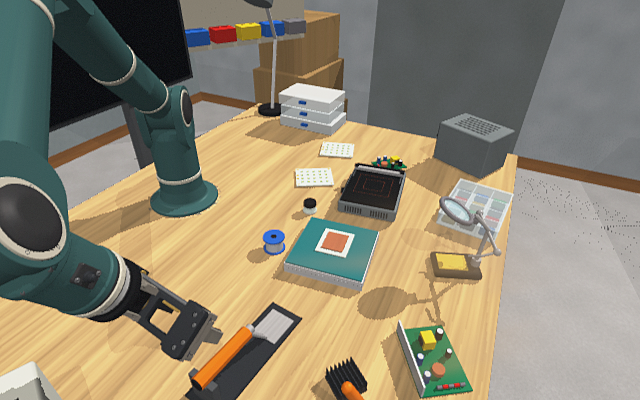

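The module lies copper up at pixel (349,167) on the pad. The spatula is back on its rest at (478,182), and everything else is where it was. Handing in.

```bash
python3 -c "
from plant import bot
print(bot.get_obs()['ft_force'].round(1));print(bot.sign_off())"
```

```text
[-0.1 -0.2  0.2]
the job is handed in; nothing more can be done
None
```

I flipped the LED module onto the cooling pad, laid the spatula back on its rest, and handed the job in at about 28 s.

- **Pick-up:** I gripped the spatula by its handle and pushed the module up to the end stop with the blade pitched 24° nose-down. I then slid the blade about 66 mm in under the board and lifted the module off.
- **Flip:** I turned the blade over about the module's front edge on the pad until the module tipped over copper side up. This was a nose-down turn, not a roll about the handle. From just past upright, the module fell the rest of the way onto the pad by itself.
- **Module:** Both cameras show it copper up and flat, with the copper at about 40 to 42 mm against 40 mm expected. It lies about 11 mm towards +y from the pad's centre. I left it there because nudging it on the grippy pad was riskier.
- **Spatula:** It is within about 1 mm of where I found it, with the tail of the handle in the notch.
- **Forces:** The highest I read was about 9 N, a brief touch on the glass while I was feeling for its height. I read forces only at the end of each move, so a short peak in between could have been missed. The gripper was never near the module, and it was clear of everything when I handed in.

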